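Put the binding tools back on their silhouettes

ROBOT

A 6-joint arm with a two-finger parallel gripper is mounted at the origin on the work surface. World frame = base frame: x ahead of the robot, y to its left, z up, the work surface at z = 0. Lengths are in mm, angles in rad, forces in N, time in s.
With the tool pointing down it reaches from about 325 to 775 mm from the base axis. Payload 9.3 kg.
Tool frame: the origin (TCP) lies midway between the tips of the shut fingers; the grasp point (between the pads) lies arm.grip_depth behind it (arm.grip_depth is the distance from the TCP to the grasp point, in mm); z points along the fingers, y is the direction in which the jaws open and shut (so a half turn about z gives the same grasp; the last joint's range is limited). The gripper opens to 85 mm and grips with 20 to 120 N. Pads are 22 mm wide; open, the fingers measure 114 mm over their backs; the gripper's body (76 mm by 85 mm) begins 54 mm behind the grasp point. The pads swing forward as they close: fully open they stand 13 mm farther back than shut.
Start: joints at [1.069, 0.259, 0.021, 1.334, 0, 1.418], TCP at [187.975, 516.877, 200.979] pointing down, gripper open.
Joint ranges: [-3.04, 3.04], [-0.91, 1.82], [-1.04, 1.36], [-1.92, 1.95], [-1.52, 1.45], [-3.14, 3.14]. Speed limits (rad/s): [2.22, 2.22, 2.79, 3.14, 3.14, 3.14].

INTERFACE

Orientations are given as a unit quaternion [w, x, y, z].
In Python, from plant import arm gives the robot as it stands. The module is installed in compiled form; this text tells all that it offers.
- The arm moves only by the tool jog_arm, never from a script. Its arguments are lists of equal length, an entry for each row: "slide": the shift along the tool's x, y, z each as a share of 500 mm, from -1 to 1, a list of three; "turn": the turn, a rotation vector about the tool's x, y, z each as a share of 90 degrees, from -1 to 1, a list of three; "claw": the closure, from -1 (fully open) to 1 (shut), so that 0 is half open. In form: {"slide": [[dx, dy, dz], ...], "turn": [[rx, ry, rz], ...], "claw": [claw, ...]}. A call has 1 to 20 rows; each row is the pose to reach, as a shift and turn from the pose commanded when the call began, along the tool's axes at that moment; what a row does not reach only later rows make up. A row lasts 1/10 s, in which the tool goes at most 50 mm and 8.59 degrees, less where a joint would pass 70% of its speed; a pose out of reach is approached as far as the arm can. A call with a number of a shift or a turn outside -1 to 1 is refused whole. A call with a gripper value outside its range is refused whole. The fingers move at their own pace and stop on an object; the grip force is fixed at half the most. Time passes only in rows, so rows that repeat a pose let the fingers close. It gives the time, the measured TCP pose, the force and the opening at its end, in the units of the state.
- arm.read_state(): the state, without advancing time (a new reading comes with each control period).
- arm.read_camera(name): name is "scene" or "top" or "wrist"; returns a dict with "color" (384x512x3 uint8, blue, green, red), "fx", "fy", "cx", "cy" (pixels), "T" (4x4, takes a point from camera to world coordinates). Camera axes: x right, y down, z forward; pixel columns grow to the right and rows downward; lengths in mm; the calibration is good to about 2 mm. The wrist camera is an equidistant fisheye: a pixel r from the principal point sees the ray r / f radians off the axis. A picture is of the moment at which its call begins. There is no depth.
- arm.hand_in(): hands the job in, once; it reports no verdict.
The state is a dict: "time": time; "q": joint angles; "dq": joint speeds; "effort": joint torques, N m; "eef_pos": TCP position; "tcp_rot": TCP orientation; "contact_force": force on the tool from outside, world axes, zero at the start; "moment": the same for the moment, N m; "opening": finger opening in mm.
Only numpy, scipy, OpenCV 4.12 (cv2) and the standard library are available. Lean on these libraries where they do the work, as an engineer would, in place of code of your own. Each camera call takes 0.05 s, during which the arm holds its last target.

TASK

The binding job is done: put the big round weight, the small round weight, the stapler and the L-shaped corner square back on the low plywood boards, each standing upright on the black silhouette of its own shape and size, centred on it and turned to match it. Leave the pen pot and the paste jar where they stand.

Things in the scene. Friction and masses are not known exactly. Their poses are not given: they have to be found in the camera images.
- big_weight: big round pressing weight, about 0.55 kg: bright steel disc 64 mm in diameter and 20 mm high with an upright dark cylindrical grip 24 mm in diameter and 32 mm tall at its centre (52 mm high in all). Origin: centre of the underside. Stands on the bench (z = 0). z up; turning it about z makes no difference.
- small_weight: small round pressing weight, about 0.28 kg: bright steel disc 44 mm in diameter and 20 mm high with an upright dark cylindrical grip 20 mm in diameter and 32 mm tall at its centre (52 mm high in all). Origin: centre of the underside. Stands on the bench (z = 0). z up; turning it about z makes no difference.
- stapler: rigid desk stapler (it does not hinge), about 0.3 kg, long axis along its x: black base 130 x 34 mm and 10 mm high, steel magazine 24 mm wide above it, grey top arm 124 mm long and 28 mm wide from 22 to 44 mm height (44 mm high in all). Origin: centre of the underside. Stands on the bench (z = 0). z up. Either end may point either way.
- square: L-shaped aluminium corner square, about 0.26 kg, 24 mm high, two equal legs 88 mm long outside and 28 mm wide. Origin: the inner corner of the L, at the underside; z up. One leg fills x -28 to 60 mm, y -28 to 0 mm; the other fills x -28 to 0 mm, y -28 to 60 mm. Stands on the bench (z = 0).
- rest_big: 96 x 96 mm fixed low plywood board, 4 mm thick, lying on the bench, with a flat black silhouette on its top (no rim, no recess). Origin: centre of the board's underside; the top is at z = 4 mm. Silhouette: black disc 68 mm in diameter, centred (for the big weight).
- rest_small: 96 x 96 mm fixed low plywood board, 4 mm thick, lying on the bench, with a flat black silhouette on its top (no rim, no recess). Origin: centre of the board's underside; the top is at z = 4 mm. Silhouette: black disc 46 mm in diameter, centred (for the small weight).
- rest_stapler: 156 mm (along its x) x 64 mm fixed low plywood board, 4 mm thick, lying on the bench, with a flat black silhouette on its top (no rim, no recess). Origin: centre of the board's underside; the top is at z = 4 mm. Silhouette: black oblong 134 mm along x by 38 mm along y, centred (for the stapler, either way round).
- rest_square: 118 x 118 mm fixed low plywood board, 4 mm thick, lying on the bench, with a flat black silhouette on its top (no rim, no recess). Origin: centre of the board's underside; the top is at z = 4 mm. Silhouette: black L with legs 92 mm long and 32 mm wide along the board's -y and -x sides, its outer corner at x = y = -46 mm. The corner square lies right on it when its axes are parallel to the board's and its own origin is at x = y = -16 mm in the board's frame.
- pen_pot: bystander: white open pot 72 mm in diameter and 95 mm high with pens standing up to 142 mm; to be left alone. Origin: centre of the underside.
- paste_jar: bystander: closed jar 68 mm in diameter and 85 mm high; to be left alone. Origin: centre of the underside.
There are look-alikes about, which are no part of the job. Leave any blue look-alike of the big_weight alone.

How it is judged (in metres and radians):
At the end, for the whole second after the job is handed in: All four tools rest still and upright (0.1 rad) on their own boards, within 10 mm of their silhouettes (corner square: 10 mm along each axis); stapler (either way round) and corner square (the one way that fits) turned within 0.2 rad; pot and jar not tipped or moved over 30 mm (z of big_weight in the frame of rest_big between 0.001 and 0.008 m and angle between each of big_weight, small_weight, stapler, square's own z axis and vertical below 0.1 rad and linear speed of each of big_weight, small_weight, stapler, square below 0.02 m/s and horizontal distance between big_weight and rest_big below 0.01 m and z of small_weight in the frame of rest_small between 0.001 and 0.008 m and horizontal distance between small_weight and rest_small below 0.01 m and z of stapler in the frame of rest_stapler between 0.001 and 0.008 m and horizontal distance between stapler and rest_stapler below 0.01 m and z of square in the frame of rest_square between 0.001 and 0.008 m and x of square in the frame of rest_square between -0.026 and -0.006 m and x of rest_square in the frame of square between 0.006 and 0.026 m and y of square in the frame of rest_square between -0.026 and -0.006 m and y of rest_square in the frame of square between 0.006 and 0.026 m and angle between the x axis of square and the x axis of rest_square, either way round below 0.2 rad and angle between the x axis of stapler and the x axis of rest_stapler, either way round below 0.2 rad); the robot touches nothing.
It fails at once if the pen pot or the paste jar is moved more than 30 mm or tipped (distance of any of pen_pot, paste_jar from where it was at the start of the episode above 0.03 m or angle between any of pen_pot, paste_jar's own z axis and vertical above 0.3 rad).
It also fails if it takes over 112 s, if anything falls off the work surface, if the arm or the gripper's body presses on something with over 40 N, if the wrist force passes 120 N, or if a joint passes its speed limit or range.

## Working session

There is one attempt and no reset: what is moved stays moved. The work goes in short steps, Python scripts to look and compute and a tool call to move; the robot and the scene stay as the last step left them, time stands still between calls to the robot, and variables do not carry over. Pictures are saved under pics/ and viewed, and the job is handed in when it is done.

Besides the shell and the picture viewer there is one more tool, called as name(argument=value, ...), one argument or row to a line, values as JSON. jog_arm: Moves the arm, as the interface text tells. Shift numbers are shares of 500 mm and turn numbers shares of 90 degrees, none past 1 either way. Its arguments: {"type":"object","properties":{"slide":{"type":"array"},"turn":{"type":"array"},"claw":{"type":"array"}},"required":["slide","turn","claw"]}

```bash
mkdir -p pics; python3 - <<'E'
from plant import arm
import cv2
print(arm.read_state(), arm.grip_depth)
for n in ["scene","top","wrist"]:
    c=arm.read_camera(n); cv2.imwrite(f"pics/{n}0.png",c["color"]); print(n,c["fx"],c["fy"],c["cx"],c["cy"],c["T"])
E
```

```text
{'time': 0.0, 'q': array([ 1.06940414e+00,  2.59201495e-01,  2.07343333e-02,  1.33368871e+00,
       -1.50517332e-05,  1.41817471e+00]), 'dq': array([ 0.00091018,  0.00032624, -0.00047181,  0.0004075 ,  0.00158617,
       -0.00015831]), 'effort': array([ 4.30100772e-03, -5.55642307e+01,  3.44530213e+01,  1.36575280e-02,
        1.15420485e-04, -1.94899167e-05]), 'eef_pos': array([187.81870019, 516.58720817, 200.35034388]), 'tcp_rot': array([-2.11222053e-04,  1.73502731e-01,  9.84833153e-01, -6.46165586e-04]), 'contact_force': array([-0.37140488, -0.46913758,  0.11687236]), 'moment': array([-0.00928232, -0.02929948, -0.0146598 ]), 'opening': 85.3224768357912} 18.700000000000003
scene 377.89359084120196 377.89359084120196 255.76680019266843 189.01887356812867 [[ 8.82261927e-01  2.80714276e-01 -3.77906586e-01  1.00666452e+03]
 [ 4.70211519e-01 -4.86783580e-01  7.36167694e-01 -7.84774461e+02]
 [ 2.26940602e-02 -8.27188758e-01 -5.61465705e-01  6.50825014e+02]
 [ 0.00000000e+00  0.00000000e+00  0.00000000e+00  1.00000000e+00]]
top 363.2524600420815 363.2524600420815 256.4141892466872 195.36184178860918 [[ 2.94145760e-02 -9.94640129e-01  9.91251604e-02  4.59771891e+02]
 [-9.99535297e-01 -3.00621603e-02 -5.04537964e-03 -3.13381178e+00]
 [ 7.99825352e-03 -9.89306890e-02 -9.95062182e-01  1.37997258e+03]
 [ 0.00000000e+00  0.00000000e+00  0.00000000e+00  1.00000000e+00]]
wrist 297.3186396354542 297.3186396354542 252.73505502051722 189.01699227228178 [[ 3.42018001e-01  8.98623623e-01  2.74771305e-01  1.19454171e+02]
 [ 9.39692542e-01 -3.26674389e-01 -1.01300396e-01  5.42394775e+02]
 [-1.27018045e-03  2.92847105e-01 -9.56158439e-01  3.73273838e+02]
 [ 0.00000000e+00  0.00000000e+00  0.00000000e+00  1.00000000e+00]]
```

View pics/top0.png

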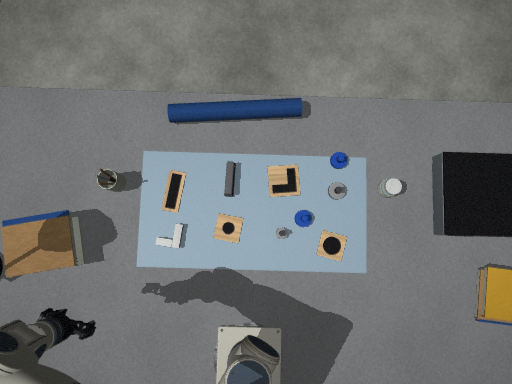

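View pics/scene0.png

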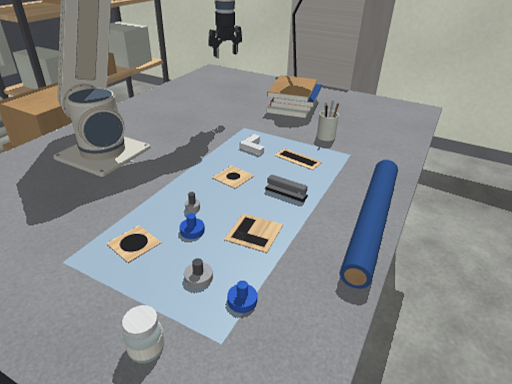

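View pics/wrist0.png

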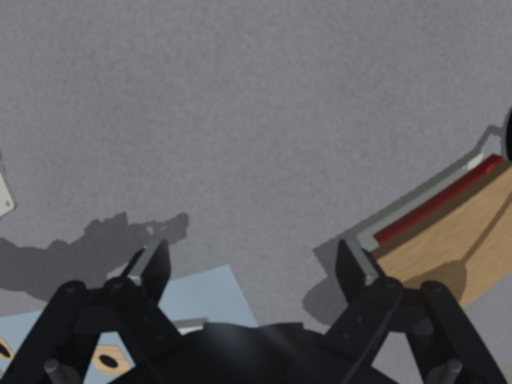

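```bash
cat > h.py <<'E'
from plant import arm
import cv2, numpy as np
def ray(c,u,v,fish=False):
    x=(np.asarray(u,float)-c["cx"])/c["fx"]; y=(np.asarray(v,float)-c["cy"])/c["fy"]
    if fish:
        r=np.hypot(x,y)+1e-9; s=np.sin(r)/r
        d=np.stack([x*s,y*s,np.cos(r)],-1)
    else: d=np.stack([x,y,np.ones_like(x)],-1)
    return d@c["T"][:3,:3].T
def plane(c,u,v,z,fish=False):
    d=ray(c,u,v,fish); o=c["T"][:3,3]
    return o+d*((z-o[2])/d[...,2])[...,None]
def project(c,P,fish=False):
    P=(np.atleast_2d(P)-c["T"][:3,3])@c["T"][:3,:3]
    if fish:
        r=np.hypot(P[:,0],P[:,1]); th=np.arctan2(r,P[:,2]); k=th/(r+1e-9)
        return np.stack([c["cx"]+c["fx"]*P[:,0]*k,c["cy"]+c["fy"]*P[:,1]*k],-1)
    return np.stack([c["cx"]+c["fx"]*P[:,0]/P[:,2],c["cy"]+c["fy"]*P[:,1]/P[:,2]],-1)
def rectify(c,z,x0,x1,y0,y1,s,fish=False):
    # image: rows down = -x world, cols right = -y ; s px per mm
    H=int((x1-x0)*s);W=int((y1-y0)*s)
    cc,rr=np.meshgrid(np.arange(W),np.arange(H))
    P=np.stack([x1-rr/s,y1-cc/s,np.full(rr.shape,z,float)],-1).reshape(-1,3)
    uv=project(c,P,fish).astype(np.float32).reshape(H,W,2)
    return cv2.remap(c["color"],uv[...,0],uv[...,1],cv2.INTER_CUBIC)
def grid(im,x0,x1,y0,y1,s,step=50):
    im=im.copy()
    for x in range(int(np.ceil(x0/step)*step),int(x1),step):
        r=int((x1-x)*s); cv2.line(im,(0,r),(im.shape[1],r),(0,200,0),1); cv2.putText(im,str(x),(0,r-2),0,.4,(0,0,255),1)
    for y in range(int(np.ceil(y0/step)*step),int(y1),step):
        r=int((y1-y)*s); cv2.line(im,(r,0),(r,im.shape[0]),(0,200,0),1); cv2.putText(im,str(y),(r+2,10),0,.4,(0,0,255),1)
    return im
E
python3 - <<'E'
from h import *
c=arm.read_camera("top")
cv2.imwrite("pics/crop.png",cv2.resize(c["color"][140:290,125:415],None,fx=2.75,fy=2.75,interpolation=cv2.INTER_CUBIC))
np.save("top0.npy",c["color"])
b=(280,720,-480,480,.83)
r=rectify(c,4,*b); cv2.imwrite("pics/rect.png",grid(r,*b))
E
```

```text
(no output)
```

View pics/crop.png

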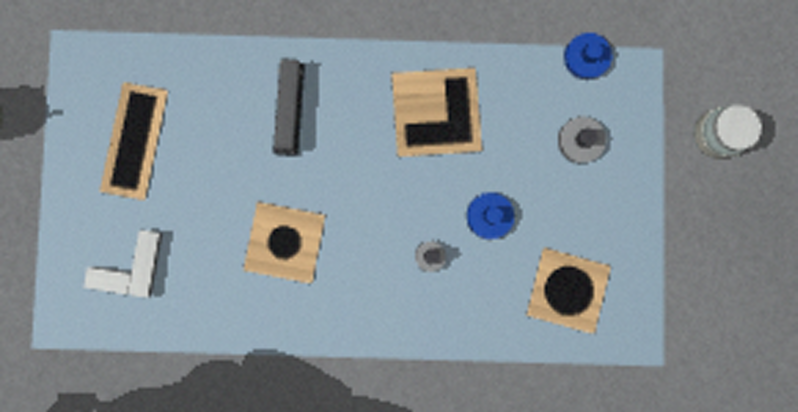

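View pics/rect.png

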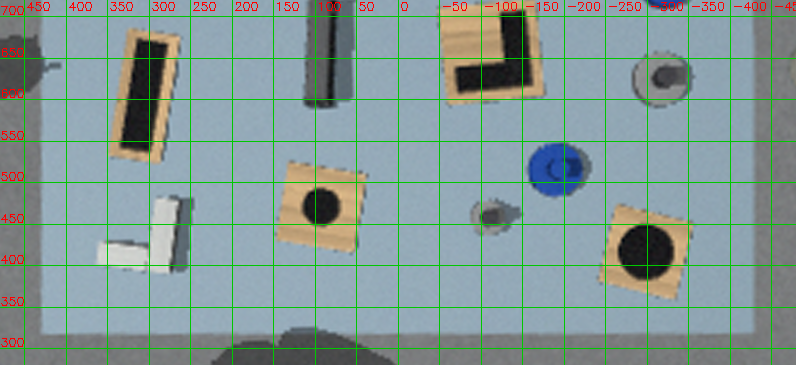

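```bash
python3 - <<'E'
from h import *
c=arm.read_camera("top"); 
b=(280,740,-480,480,2.0); s=2.0
def w(p): return np.array([b[1]-p[1]/s, b[3]-p[0]/s])
def blobs(m,z,amin,name):
    n,l,st,ce=cv2.connectedComponentsWithStats(m.astype(np.uint8))
    for i in range(1,n):
        if st[i,4]/s/s>amin:
            cnt=max(cv2.findContours((l==i).astype(np.uint8),cv2.RETR_EXTERNAL,cv2.CHAIN_APPROX_NONE)[0],key=len)
            r=cv2.minAreaRect(cnt); bx=[w(p).round(1).tolist() for p in cv2.boxPoints(r)]
            print(name,"area",st[i,4]/s/s,"cen",w(ce[i]).round(1),"rectc",w(r[0]).round(1),"size",np.round(np.array(r[1])/s,1),"box",bx)
im=rectify(c,4,*b); hsv=cv2.cvtColor(im,cv2.COLOR_BGR2HSV)
B,G,R=[im[...,i].astype(int) for i in range(3)]
blobs(im.max(-1)<60,4,500,"black")
blobs((R-B>20),4,500,"wood")
im=rectify(c,24,*b); blobs(im.min(-1)>190,24,300,"white24")
im=rectify(c,44,*b); blobs(im.max(-1)<95,44,500,"dark44")
im=rectify(c,20,*b);B,G,R=[im[...,i].astype(int) for i in range(3)]
blobs((abs(R-B)<14)&(G>60)&(np.indices(G.shape)[0]>20),20,200,"grey20")
im=rectify(c,52,*b); blobs(im.max(-1)<75,52,100,"dark52")
im=rectify(c,20,*b)
print([im[int((b[1]-x)*s),int((b[3]-y)*s)].tolist() for x,y in [(625,-290),(460,-100)]])
for k,(x0,x1,y0,y1) in enumerate([(560,690,-370,-240),(400,530,-160,-30)]):
  for z in (0,20,52):
    q=(x0,x1,y0,y1,2.0); g=grid(rectify(c,z,*q),*q,step=10); cv2.imwrite(f"pics/w{k}_{z}.png",g)
cv2.imwrite("pics/ws.png",np.vstack([np.hstack([cv2.imread(f"pics/w{k}_{z}.png") for z in (0,20,52)]) for k in (0,1)]))
E
```

```text
black area 964.0 cen [652.3  81.8] rectc [655.4  81.3] size [ 21.7 128.3] box [[593.7000122070312, 101.9000015258789], [720.5, 82.30000305175781], [717.2000122070312, 60.79999923706055], [590.4000244140625, 80.4000015258789]]
black area 4128.5 cen [ 647.9 -124.5] rectc [ 658.6 -111.4] size [88.6 89.3] box [[698.0999755859375, -62.5], [707.2000122070312, -151.3000030517578], [619.0999755859375, -160.3000030517578], [610.0, -71.5]]
black area 4410.5 cen [605.7 307.5] rectc [605.7 307.5] size [ 35.5 130.9] box [[543.9000244140625, 335.3999938964844], [673.0999755859375, 314.70001220703125], [667.5, 279.6000061035156], [538.2000122070312, 300.29998779296875]]
black area 1351.5 cen [471.5  93.8] rectc [471.5  94. ] size [41. 40.] box [[492.0, 114.0], [492.0, 74.0], [451.0, 74.0], [451.0, 114.0]]
black area 3210.25 cen [ 417.2 -297.6] rectc [ 417.  -297.2] size [64.  63.3] box [[403.0, -254.5], [459.6000061035156, -282.79998779296875], [431.0, -340.0], [374.3999938964844, -311.70001220703125]]
wood area 9482.5 cen [ 662.7 -105.3] rectc [ 658.  -111.5] size [118.7 118.4] box [[711.299987792
[... 7431 characters left out ...]
91.3999938964844, 66.5]]
dark52 area 536.0 cen [290.5 110.5] rectc [293.5 110. ] size [26. 55.] box [[306.5, 137.5], [306.5, 82.5], [280.5, 82.5], [280.5, 137.5]]
dark52 area 428.75 cen [290.3 158.3] rectc [292.  160.2] size [23.  43.5] box [[303.5, 182.0], [303.5, 138.5], [280.5, 138.5], [280.5, 182.0]]
dark52 area 151.0 cen [287.4 204.4] rectc [288.  202.2] size [28.8 12.9] box [[283.1000061035156, 217.1999969482422], [295.8999938964844, 215.8000030517578], [292.79998779296875, 187.1999969482422], [280.0, 188.60000610351562]]
dark52 area 114.25 cen [285.4  71.3] rectc [286.  71.] size [11. 21.] box [[291.5, 81.5], [291.5, 60.5], [280.5, 60.5], [280.5, 81.5]]
[[143, 144, 141], [57, 53, 53]]
```

View pics/ws.png

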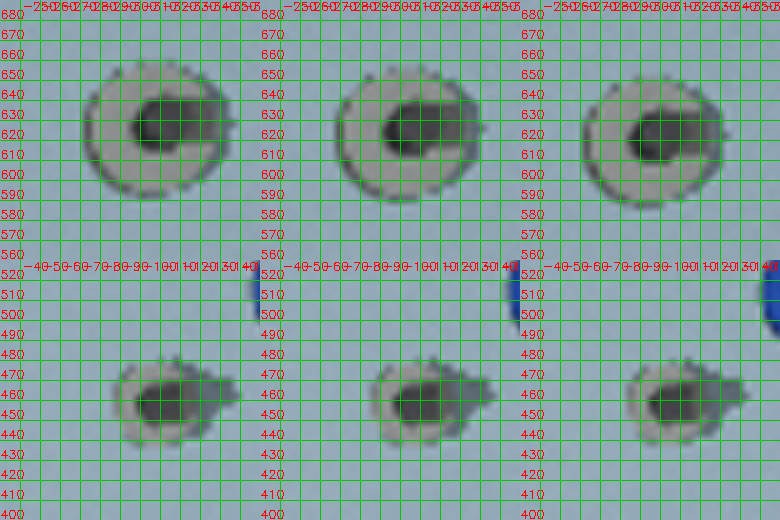

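jog_arm(
  slide=[
    [-0.637,-0.271,0],
    [-0.637,-0.271,0],
    [-0.637,-0.271,0],
    [-0.637,-0.271,0],
    [-0.637,-0.271,0],
    [-0.637,-0.271,0],
    [-0.637,-0.271,0],
    [-0.637,-0.271,0],
    [-0.637,-0.271,0],
    [-0.637,-0.271,0],
    [-0.637,-0.271,0],
    [-0.637,-0.271,0],
  ],
  turn=[
    [0,0,-0.142],
    [0,0,-0.142],
    [0,0,-0.142],
    [0,0,-0.142],
    [0,0,-0.142],
    [0,0,-0.142],
    [0,0,-0.142],
    [0,0,-0.142],
    [0,0,-0.142],
    [0,0,-0.142],
    [0,0,-0.142],
    [0,0,-0.142],
  ],
  claw=[-1,-1,-1,-1,-1,-1,-1,-1,-1,-1,-1,-1],
)

```text
time: 1.45
eef_pos: [440.2, 281.6, 201.1]
tcp_rot: [0.0, 0.062, 0.998, 0.0]
contact_force: [0.5, -0.4, 0.5]
opening: 85.2
```

```bash
cat >> h.py <<'E'
def rot(q):
    w,x,y,z=q; return np.array([[1-2*(y*y+z*z),2*(x*y-z*w),2*(x*z+y*w)],[2*(x*y+z*w),1-2*(x*x+z*z),2*(y*z-x*w)],[2*(x*z-y*w),2*(y*z+x*w),1-2*(x*x+y*y)]])
def ov(c,P,fish,im,col=(0,0,255)):
    uv=project(c,P,fish); cv2.polylines(im,[np.round(uv*1.5).astype(int).reshape(-1,1,2)],True,col,1)
def R2(a): return np.array([[np.cos(a),-np.sin(a)],[np.sin(a),np.cos(a)]])
def shape(o,yaw,pts,z):
    p=np.array(pts,float)@R2(np.radians(yaw)).T+np.array(o); return np.c_[p,np.full(len(p),z)]
L=[(-28,-28),(60,-28),(60,0),(0,0),(0,60),(-28,60)]
def circ(r): t=np.linspace(0,2*np.pi,60); return np.c_[r*np.cos(t),r*np.sin(t)]
def box(a,b): return [(-a/2,-b/2),(a/2,-b/2),(a/2,b/2),(-a/2,b/2)]
def go(P,toolYdeg):
    s=arm.read_state(); R=rot(s["tcp_rot"]); d=R.T@(np.array(P)-s["eef_pos"])/500
    a=np.degrees(np.arctan2(R[1,1],R[0,1])); t=-(toolYdeg-a); t=(t+90)%180-90
    print("t",round(s["time"],2),"pos",s["eef_pos"].round(1),"Yang",a.round(2),"tilt",R[:,2].round(3),"slide",d.round(4),"turnz",(t/90).round(4),"q6",s["q"][5].round(2),"F",s["contact_force"].round(1))
E
python3 - <<'E'
from h import *
go((441,281,200),82.8)
c=arm.read_camera("wrist"); im=cv2.resize(c["color"],None,fx=1.5,fy=1.5)
cv2.imwrite("pics/sq_raw.png",im)
ov(c,shape((422.6,297.1),-7.2,L,24),True,im); ov(c,shape((422.6,297.1),-7.2,L,0),True,im,(0,255,0))
cv2.imwrite("pics/sq1.png",im)
E
```

```text
t 1.45 pos [440.2 281.6 201.1] Yang 82.91 tilt [ 0.  0. -1.] slide [-0.0018 -0.001   0.0023] turnz 0.0012 q6 0.53 F [ 0.5 -0.4  0.5]
```

View pics/sq1.png

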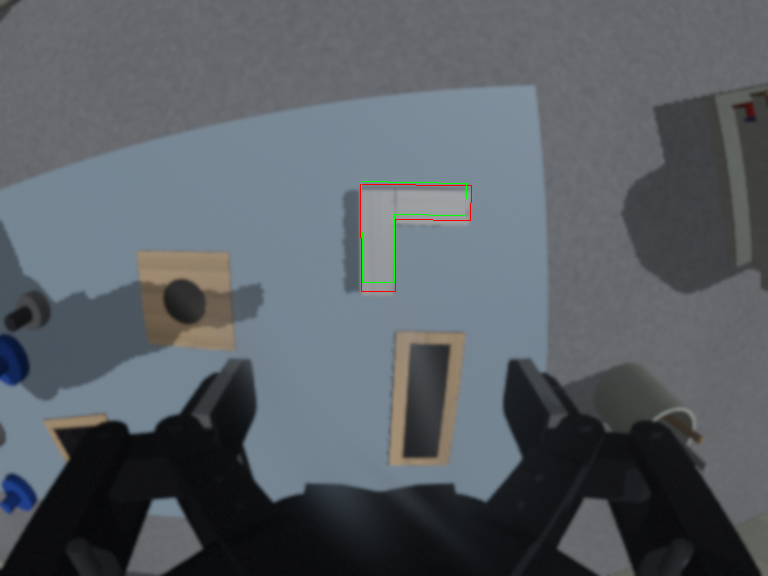

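jog_arm(
  slide=[
    [-0.004,-0.001,0.1],
    [-0.004,-0.001,0.2],
    [-0.004,-0.001,0.3],
    [-0.004,-0.001,0.36],
    [-0.004,-0.001,0.38],
    [-0.004,-0.001,0.398],
    [-0.004,-0.001,0.398],
    [-0.004,-0.001,0.398],
    [-0.004,-0.001,0.398],
    [-0.004,-0.001,0.398],
    [-0.004,-0.001,0.398],
    [-0.004,-0.001,0.398],
    [-0.004,-0.001,0.398],
    [-0.004,-0.001,0.398],
    [-0.004,-0.001,0.398],
    [-0.004,-0.001,0.398],
    [-0.004,-0.001,0.398],
  ],
  turn=[
    [0,0,0],
    [0,0,0],
    [0,0,0],
    [0,0,0],
    [0,0,0],
    [0,0,0],
    [0,0,0],
    [0,0,0],
    [0,0,0],
    [0,0,0],
    [0,0,0],
    [0,0,0],
    [0,0,0],
    [0,0,0],
    [0,0,0],
    [0,0,0],
    [0,0,0],
  ],
  claw=[-1,-1,-1,-1,-1,-1,-1,0.5,0.5,1,1,1,1,1,1,1,1],
)

```text
time: 3.2
eef_pos: [442.9, 279.9, 1.9]
tcp_rot: [-0.0, 0.063, 0.998, -0.0]
contact_force: [-0.8, 0.3, -0.1]
opening: 0.0
```

```bash
python3 - <<'E'
from h import *
go((442,281,2),82.8)
c=arm.read_camera("wrist"); im=cv2.resize(c["color"],None,fx=1.5,fy=1.5)
cv2.imwrite("pics/sq2.png",im)
E
```

```text
t 3.2 pos [442.9 279.9   1.9] Yang 82.8 tilt [-0. -0. -1.] slide [ 0.002   0.0019 -0.0001] turnz -0.0001 q6 0.53 F [-0.8  0.3 -0.1]
```

View pics/sq2.png

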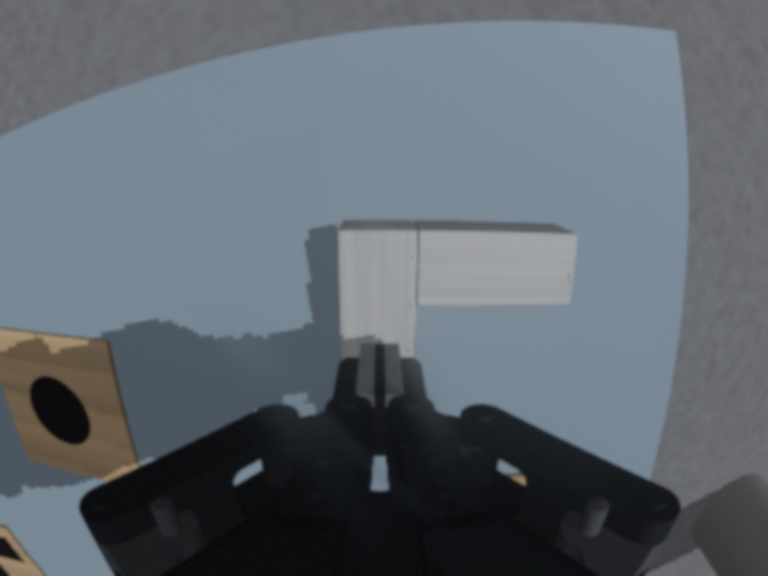

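```bash
python3 - <<'E'
from h import *
s=arm.read_state()
c=arm.read_camera("wrist"); print(s["eef_pos"],project(c,s["eef_pos"],True)*1.5, project(c,[[482,290,24],[440,281,24]],True)*1.5,c["T"][:3,3])
c=arm.read_camera("scene"); im=cv2.resize(c["color"][90:240,150:350],None,fx=4,fy=4,interpolation=cv2.INTER_CUBIC); cv2.imwrite("pics/sc2.png",im)
p=project(c,s["eef_pos"]); print((p-[150,90])*4)
E
```

```text
[442.87137702 279.93150008   1.93855291] [[378.55324786 329.0817008 ]] [[414.69301738 432.71067559]
 [380.35376823 344.73088004]] [370.51413771 289.35837733 174.78726256]
[[410.29437363 240.83649068]]
```

View pics/sc2.png

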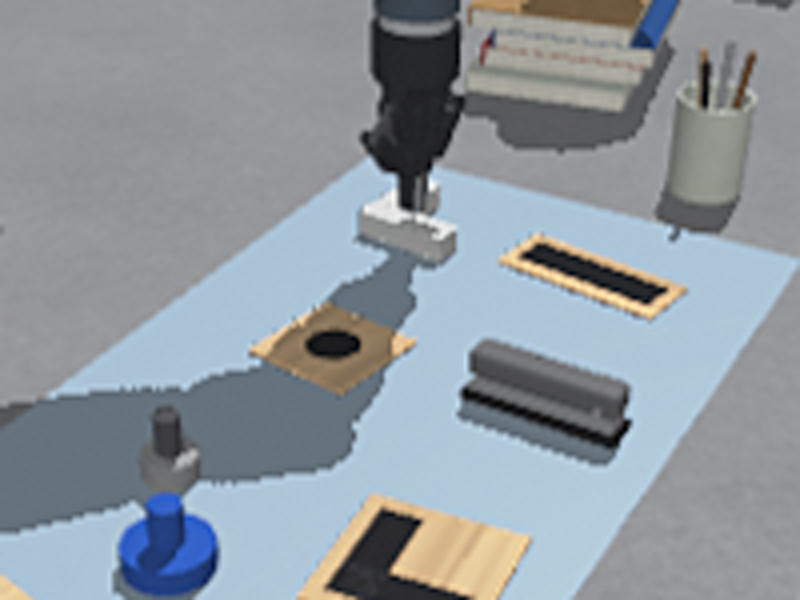

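jog_arm(
  slide=[
    [0,0,0],
    [0,0,0],
    [0,0,0],
    [0,0,0],
    [0,0,0],
    [0,0,0],
  ],
  turn=[
    [0,0,0],
    [0,0,0],
    [0,0,0],
    [0,0,0],
    [0,0,0],
    [0,0,0],
  ],
  claw=[-1,-1,-1,-1,-1,-1],
)

```text
time: 3.95
eef_pos: [442.9, 279.9, 2.0]
tcp_rot: [-0.0, 0.063, 0.998, -0.0]
contact_force: [0.8, 0.1, -0.4]
opening: 84.9
```

```bash
python3 - <<'E'
from h import *
go((442,281,2),82.8)
c=arm.read_camera("wrist"); im=cv2.resize(c["color"],None,fx=1.5,fy=1.5)
cv2.imwrite("pics/sq3.png",im)
s=arm.read_state();R=rot(s["tcp_rot"])
for off in (0,-13,-26,-40): print(off,(project(c,[s["eef_pos"]+R@[0,42.5*k,off] for k in (1,-1)],True)*1.5).round())
c=arm.read_camera("scene"); im=cv2.resize(c["color"][90:165,200:300],None,fx=8,fy=8,interpolation=cv2.INTER_CUBIC); cv2.imwrite("pics/sc3.png",im)
for off in (0,-13,-26,-40): print(off,((project(c,[s["eef_pos"]+R@[0,42.5*k,off] for k in (1,-1)])-[200,90])*8).round())
E
```

```text
t 3.95 pos [442.9 279.9   2. ] Yang 82.79 tilt [-0. -0. -1.] slide [ 0.0021  0.0019 -0.0001] turnz -0.0001 q6 0.53 F [ 0.8  0.1 -0.4]
0 [[478. 328.]
 [279. 328.]]
-13 [[485. 341.]
 [272. 341.]]
-26 [[492. 355.]
 [265. 355.]]
-40 [[501. 373.]
 [256. 373.]]
0 [[475. 447.]
 [365. 518.]]
-13 [[475. 421.]
 [365. 492.]]
-26 [[476. 396.]
 [365. 466.]]
-40 [[477. 368.]
 [365. 437.]]
```

View pics/sq3.png

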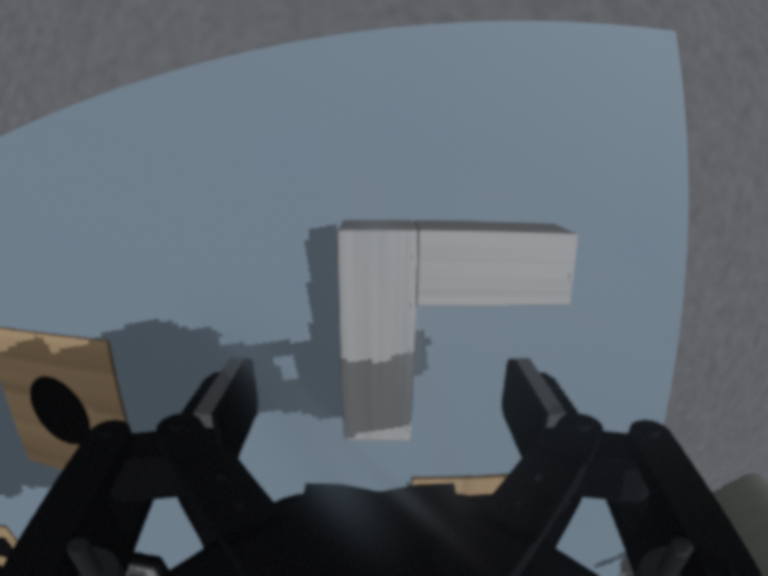

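View pics/sc3.png

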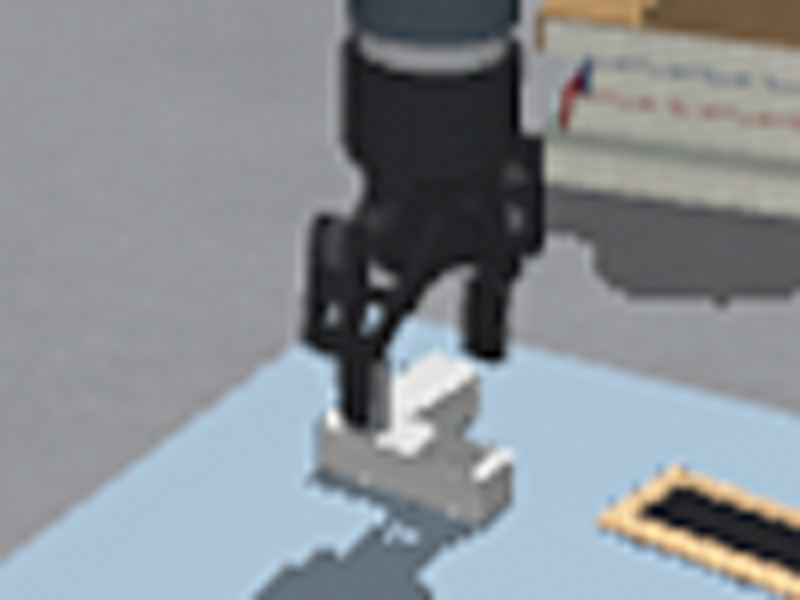

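jog_arm(
  slide=[
    [0,0,0.01],
    [0,0,0.02],
    [0,0,0.03],
    [0,0,0.036],
    [0,0,0.036],
  ],
  turn=[
    [0,0,0],
    [0,0,0],
    [0,0,0],
    [0,0,0],
    [0,0,0],
  ],
  claw=[-1,-1,-1,-1,-1],
)

```text
time: 4.55
eef_pos: [442.5, 279.8, -16.7]
tcp_rot: [-0.0, 0.063, 0.998, -0.0]
contact_force: [0.2, -1.1, 0.2]
opening: 85.4
```

```bash
python3 - <<'E'
from h import *
go((442,281,2),82.8)
c=arm.read_camera("wrist"); im=cv2.resize(c["color"],None,fx=1.5,fy=1.5)
cv2.imwrite("pics/sq4.png",im)
c=arm.read_camera("scene"); im=cv2.resize(c["color"][90:165,200:300],None,fx=8,fy=8,interpolation=cv2.INTER_CUBIC); cv2.imwrite("pics/sc4.png",im)
E
```

```text
t 4.55 pos [442.5 279.8 -16.7] Yang 82.8 tilt [-0.001 -0.    -1.   ] slide [ 0.0014  0.0023 -0.0373] turnz -0.0 q6 0.53 F [ 0.2 -1.1  0.2]
```

View pics/sc4.png

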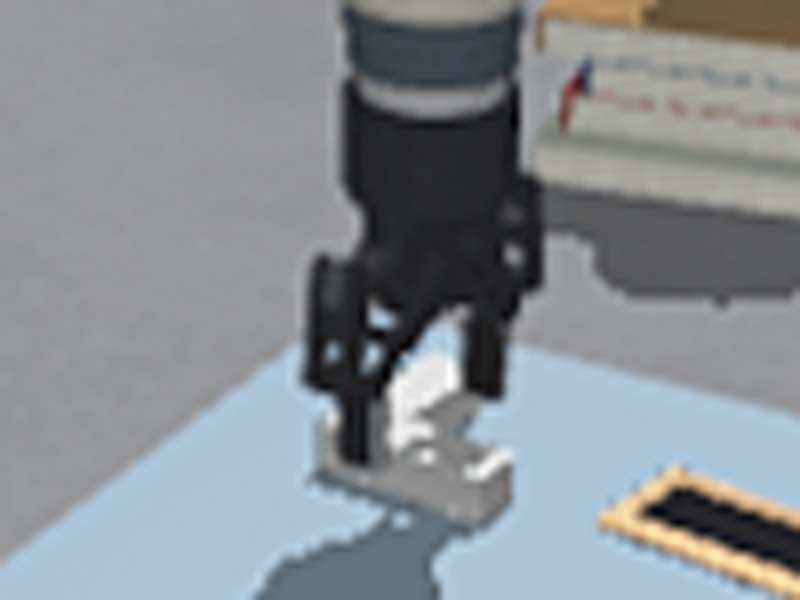

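jog_arm(
  slide=[
    [0,0,0.01],
    [0,0,0.02],
    [0,0,0.02],
    [0,0,0.02],
    [0,0,0.02],
    [0,0,0.02],
    [0,0,0.02],
    [0,0,0.02],
    [0,0,0.02],
  ],
  turn=[
    [0,0,0],
    [0,0,0],
    [0,0,0],
    [0,0,0],
    [0,0,0],
    [0,0,0],
    [0,0,0],
    [0,0,0],
    [0,0,0],
  ],
  claw=[-1,-1,-1,0,0.5,1,1,1,1],
)

```text
time: 5.55
eef_pos: [443.2, 280.0, -25.6]
tcp_rot: [0.0, 0.063, 0.998, 0.0]
contact_force: [-0.6, -0.2, 6.5]
opening: 26.8
```

```bash
python3 - <<'E'
from h import *
go((442,281,2),82.8)
c=arm.read_camera("wrist"); im=cv2.resize(c["color"],None,fx=1.5,fy=1.5)
cv2.imwrite("pics/sq5.png",im)
c=arm.read_camera("scene"); im=cv2.resize(c["color"][90:165,200:300],None,fx=8,fy=8,interpolation=cv2.INTER_CUBIC); cv2.imwrite("pics/sc5.png",im)
E
```

```text
t 5.55 pos [443.2 280.  -25.6] Yang 82.79 tilt [ 0.001  0.    -1.   ] slide [ 0.0025  0.0017 -0.0552] turnz -0.0001 q6 0.53 F [-0.6 -0.2  6.5]
```

View pics/sc5.png

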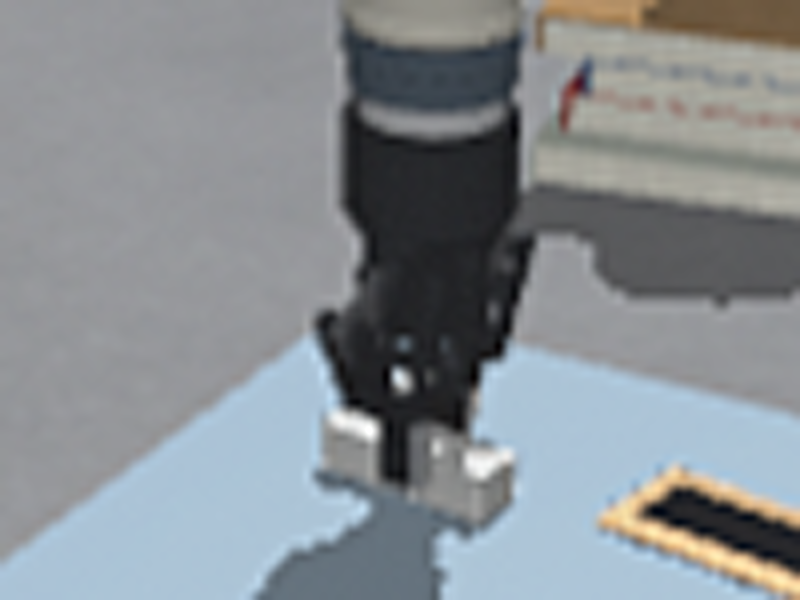

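View pics/sq5.png

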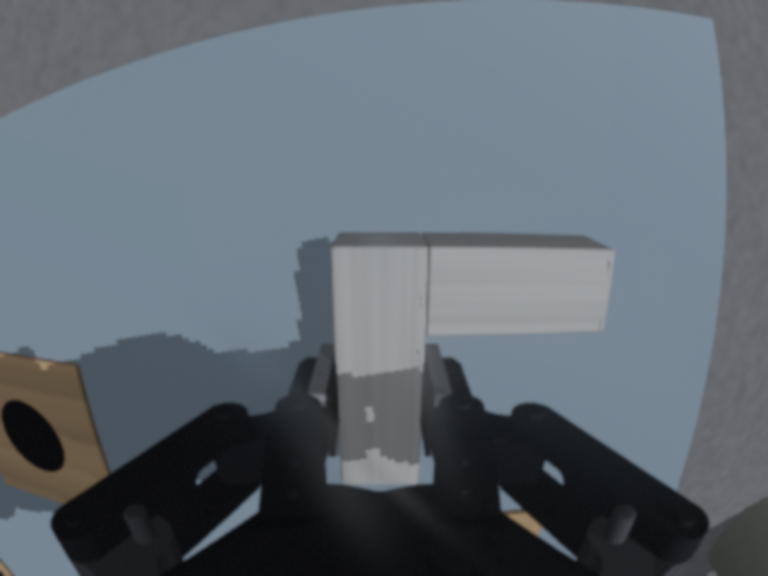

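jog_arm(
  slide=[
    [0,0,-0.03],
    [0,0,-0.1],
    [0,0,-0.2],
    [0,0,-0.3],
    [0,0,-0.3],
    [0,0,-0.3],
  ],
  turn=[
    [0,0,0],
    [0,0,0],
    [0,0,0],
    [0,0,0],
    [0,0,0],
    [0,0,0],
  ],
  claw=[1,1,1,1,1,1],
)

```text
time: 6.25
eef_pos: [443.2, 280.1, 124.5]
tcp_rot: [0.001, 0.063, 0.998, 0.0]
contact_force: [-0.4, 0.6, -2.5]
opening: 26.4
```

```bash
python3 - <<'E'
from h import *
go((442,281,2),82.8)
s=arm.read_state(); z=s["eef_pos"][2]+26
c=arm.read_camera("wrist"); im=cv2.resize(c["color"],None,fx=1.5,fy=1.5)
o=(424,297.1)
ov(c,shape(o,-7.2,L,24+z),True,im); ov(c,shape(o,-7.2,L,z),True,im,(0,255,0))
cv2.imwrite("pics/sq6.png",im)
c=arm.read_camera("scene");im=cv2.resize(c["color"],None,fx=1.5,fy=1.5)
ov(c,shape(o,-7.2,L,24+z),False,im); ov(c,shape(o,-7.2,L,z),False,im,(0,255,0))
cv2.imwrite("pics/sc6.png",im)
E
```

```text
t 6.25 pos [443.2 280.1 124.5] Yang 82.8 tilt [ 0.002  0.001 -1.   ] slide [0.003  0.0013 0.245 ] turnz -0.0 q6 0.53 F [-0.4  0.6 -2.5]
```

View pics/sq6.png

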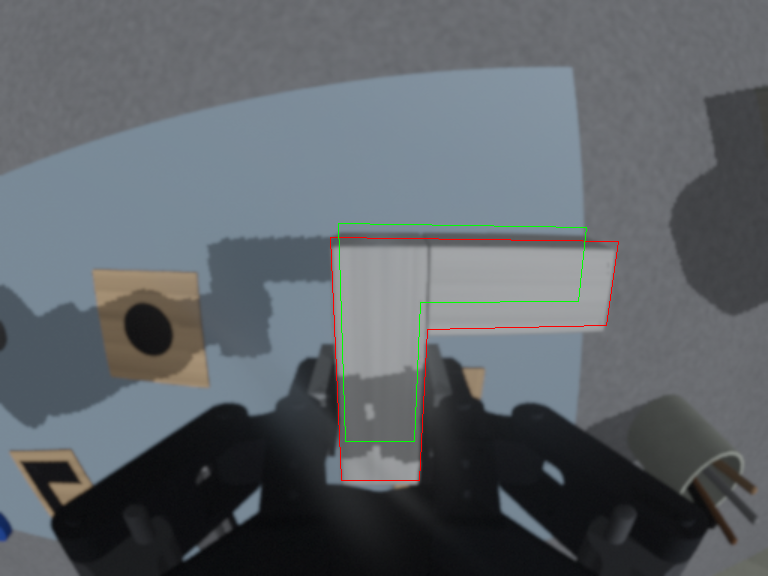

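View pics/sc6.png

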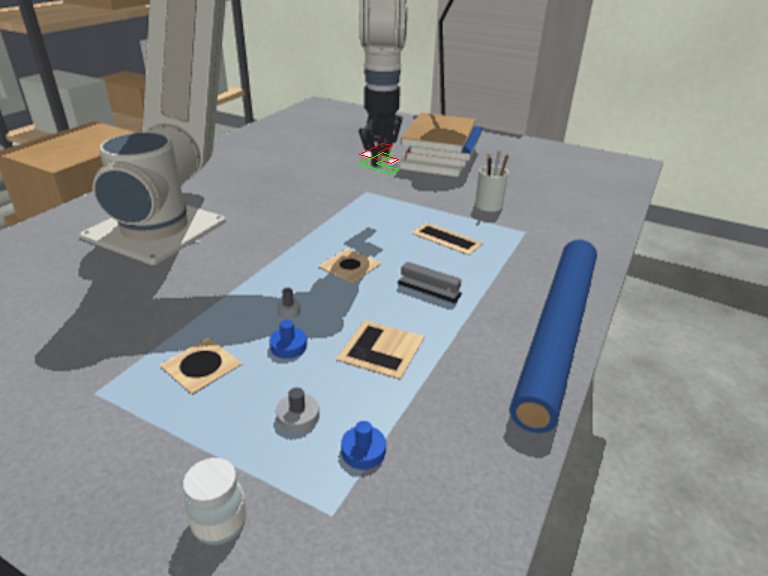

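```bash
python3 - <<'E'
from h import *
go((665,-141.5,100),95.65)
E
```

```text
t 6.35 pos [442.  279.5 122.4] Yang 82.79 tilt [-0.002 -0.001 -1.   ] slide [-0.5482 -0.7794  0.0447] turnz -0.1428 q6 0.53 F [-0.8  0.4 -3.6]
```

jog_arm(
  slide=[
    [-0.548,-0.779,0],
    [-0.548,-0.779,0],
    [-0.548,-0.779,0],
    [-0.548,-0.779,0],
    [-0.548,-0.779,0],
    [-0.548,-0.779,0],
    [-0.548,-0.779,0],
    [-0.548,-0.779,0],
    [-0.548,-0.779,0],
    [-0.548,-0.779,0.04],
    [-0.548,-0.779,0.04],
    [-0.548,-0.779,0.04],
    [-0.548,-0.779,0.04],
  ],
  turn=[
    [0,0,-0.143],
    [0,0,-0.143],
    [0,0,-0.143],
    [0,0,-0.143],
    [0,0,-0.143],
    [0,0,-0.143],
    [0,0,-0.143],
    [0,0,-0.143],
    [0,0,-0.143],
    [0,0,-0.143],
    [0,0,-0.143],
    [0,0,-0.143],
    [0,0,-0.143],
  ],
  claw=[1,1,1,1,1,1,1,1,1,1,1,1,1],
)

```text
time: 7.65
eef_pos: [665.2, -140.0, 103.0]
tcp_rot: [-0.001, -0.05, 0.999, 0.001]
contact_force: [-0.5, 1.3, -2.0]
opening: 27.2
```

```bash
python3 - <<'E'
from h import *
go((665,-141.5,-20),95.65)
s=arm.read_state(); z=s["eef_pos"][2]+26
c=arm.read_camera("wrist"); im=cv2.resize(c["color"],None,fx=1.5,fy=1.5)
o=s["eef_pos"][:2]-[21,-12.6]
ov(c,shape(o,5.65,L,24+z),True,im)
b=(658.3,-111.4)
ov(c,shape(b,5.65,box(118,118),4),True,im,(0,255,0))
ov(c,shape(b,5.65,[(-46,-46),(46,-46),(46,-14),(-14,-14),(-14,46),(-46,46)],4),True,im,(255,255,0))
cv2.imwrite("pics/sq7.png",im)
E
```

```text
t 7.65 pos [ 665.2 -140.   103. ] Yang 95.69 tilt [-0.002  0.001 -1.   ] slide [ 0.0003 -0.0033  0.2459] turnz 0.0005 q6 -0.43 F [-0.5  1.3 -2. ]
```

View pics/sq7.png

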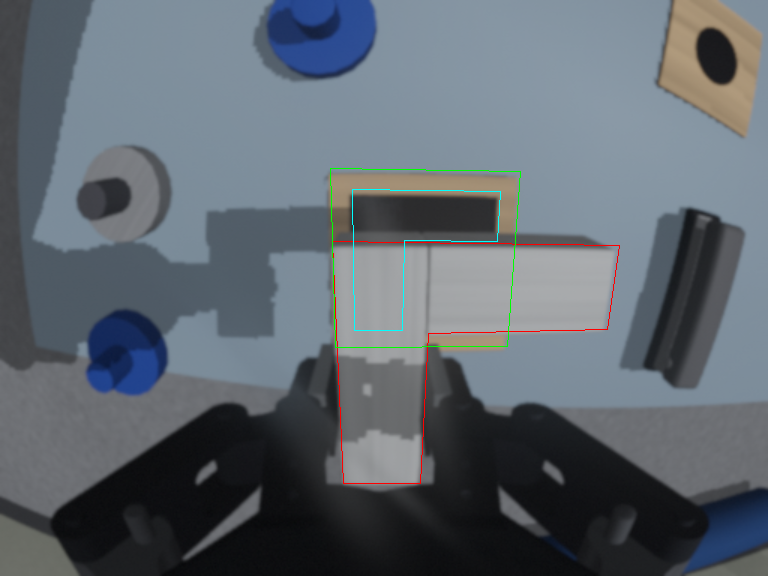

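jog_arm(
  slide=[
    [-0.004,-0.004,0.08],
    [-0.004,-0.004,0.16],
    [-0.004,-0.004,0.2],
    [-0.004,-0.004,0.22],
    [-0.004,-0.004,0.23],
    [-0.004,-0.004,0.24],
    [-0.004,-0.004,0.245],
    [-0.004,-0.004,0.245],
  ],
  turn=[
    [0,0,0],
    [0,0,0],
    [0,0,0],
    [0,0,0],
    [0,0,0],
    [0,0,0],
    [0,0,0],
    [0,0,0],
  ],
  claw=[1,1,1,1,1,1,1,1],
)

```text
time: 8.5
eef_pos: [668.4, -142.7, -17.9]
tcp_rot: [0.0, -0.049, 0.999, -0.0]
contact_force: [-0.3, -0.7, -1.6]
opening: 26.9
```

```bash
python3 - <<'E'
from h import *
go((667.3,-142,-21),95.65)
c=arm.read_camera("wrist"); im=cv2.resize(c["color"],None,fx=1.5,fy=1.5)
cv2.imwrite("pics/sq8.png",im)
E
```

```text
t 8.5 pos [ 668.4 -142.7  -17.9] Yang 95.67 tilt [ 0.001 -0.    -1.   ] slide [0.0021 0.0015 0.0063] turnz 0.0002 q6 -0.43 F [-0.3 -0.7 -1.6]
```

View pics/sq8.png

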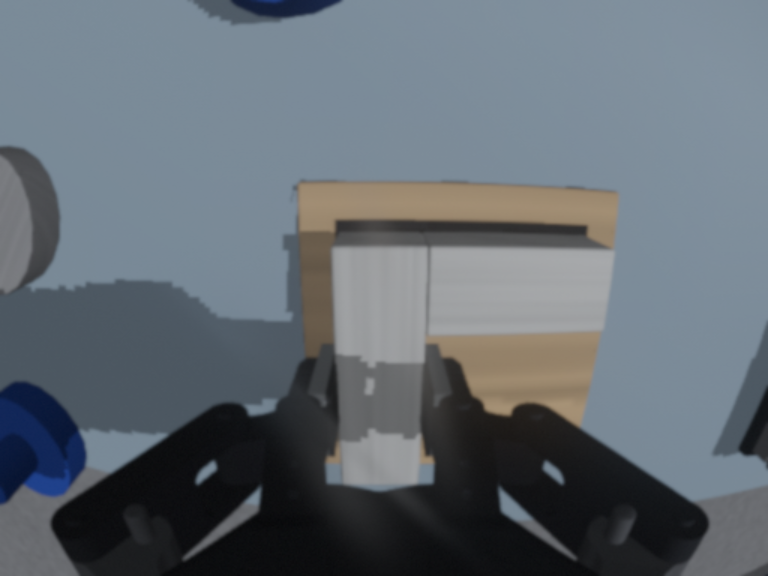

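jog_arm(
  slide=[
    [0.003,0,0.004],
    [0.003,0,0.006],
    [0.003,0,0.007],
  ],
  turn=[
    [0,0,0],
    [0,0,0],
    [0,0,0],
  ],
  claw=[1,1,1],
)

```text
time: 8.85
eef_pos: [666.5, -142.9, -21.5]
tcp_rot: [0.0, -0.049, 0.999, -0.0]
contact_force: [-2.5, -0.1, 5.9]
opening: 26.7
```

Touching the board (force up). Release and rise.

jog_arm(
  slide=[
    [0,0,-0.001],
    [0,0,-0.001],
    [0,0,-0.001],
    [0,0,-0.001],
    [0,0,-0.001],
    [0,0,-0.05],
    [0,0,-0.15],
    [0,0,-0.25],
    [0,0,-0.35],
    [0,0,-0.4],
    [0,0,-0.4],
    [0,0,-0.4],
  ],
  turn=[
    [0,0,0],
    [0,0,0],
    [0,0,0],
    [0,0,0],
    [0,0,0],
    [0,0,0],
    [0,0,0],
    [0,0,0],
    [0,0,0],
    [0,0,0],
    [0,0,0],
    [0,0,0],
  ],
  claw=[-0.2,-0.5,-1,-1,-1,-1,-1,-1,-1,-1,-1,-1],
)

```text
time: 10.05
eef_pos: [666.7, -142.8, 178.1]
tcp_rot: [0.0, -0.049, 0.999, -0.0]
contact_force: [-0.4, 0.0, -0.2]
opening: 85.3
```

```bash
python3 - <<'E'
from h import *
# next: small weight hover
c=arm.read_camera("wrist"); im=cv2.resize(c["color"],None,fx=1.5,fy=1.5)
cv2.imwrite("pics/sq9.png",im)
go((458,-106,150),90)
E
```

```text
t 10.1 pos [ 666.2 -142.7  176.9] Yang 95.66 tilt [-0.001  0.    -1.   ] slide [0.4071 0.1141 0.0544] turnz 0.0629 q6 -0.43 F [0.  0.4 0.5]
```

View pics/sq9.png

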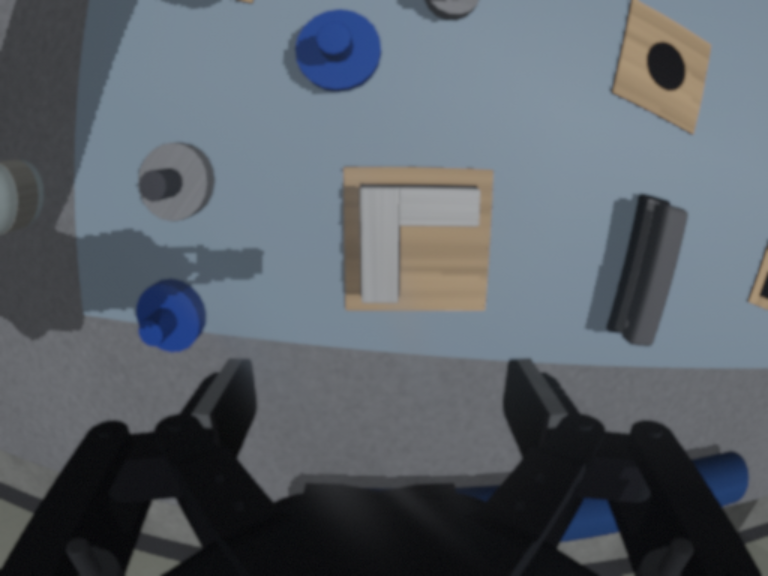

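jog_arm(
  slide=[
    [0.407,0.114,0],
    [0.407,0.114,0],
    [0.407,0.114,0],
    [0.407,0.114,0],
    [0.407,0.114,0.1],
    [0.407,0.114,0.1],
    [0.407,0.114,0.1],
    [0.407,0.114,0.1],
  ],
  turn=[
    [0,0,0.063],
    [0,0,0.063],
    [0,0,0.063],
    [0,0,0.063],
    [0,0,0.063],
    [0,0,0.063],
    [0,0,0.063],
    [0,0,0.063],
  ],
  claw=[-1,-1,-1,-1,-1,-1,-1,-1],
)

```text
time: 10.9
eef_pos: [460.7, -107.0, 129.3]
tcp_rot: [0.001, 0.0, 1.0, -0.0]
contact_force: [1.3, -0.6, 1.1]
opening: 85.2
```

```bash
python3 - <<'E'
from h import *
c=arm.read_camera("wrist"); im=cv2.resize(c["color"],None,fx=1.5,fy=1.5)
go((458,-106,0),90)
o=(458,-106)
for z,r,k in ((20,22,(0,0,255)),(0,22,(0,255,0)),(52,10,(0,255,255))): ov(c,shape(o,0,circ(r),z),True,im,k)
cv2.imwrite("pics/sm1.png",im)
E
```

```text
t 10.95 pos [ 460.8 -107.1  129.4] Yang 90.0 tilt [ 0.002 -0.001 -1.   ] slide [0.0062 0.0024 0.2587] turnz 0.0 q6 -0.41 F [ 0.  -0.2 -0.5]
```

View pics/sm1.png

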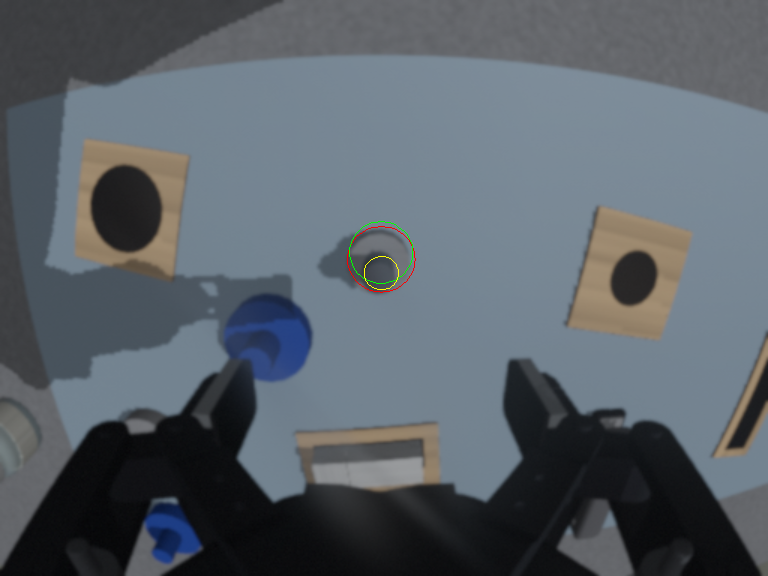

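jog_arm(
  slide=[
    [0.003,0.001,0.1],
    [0.003,0.001,0.18],
    [0.003,0.001,0.23],
    [0.003,0.001,0.25],
    [0.003,0.001,0.262],
    [0.003,0.001,0.262],
    [0.003,0.001,0.262],
    [0.003,0.001,0.262],
    [0.003,0.001,0.262],
    [0.003,0.001,0.262],
    [0.003,0.001,0.262],
    [0.003,0.001,0.262],
  ],
  turn=[
    [0,0,0],
    [0,0,0],
    [0,0,0],
    [0,0,0],
    [0,0,0],
    [0,0,0],
    [0,0,0],
    [0,0,0],
    [0,0,0],
    [0,0,0],
    [0,0,0],
    [0,0,0],
  ],
  claw=[-1,-1,-1,-1,-1,-1,0,0.4,1,1,1,1],
)

```text
time: 12.15
eef_pos: [457.3, -106.0, -2.6]
tcp_rot: [0.0, 0.0, 1.0, -0.0]
contact_force: [-0.6, -2.4, 5.6]
opening: 18.2
```

```bash
python3 - <<'E'
from h import *
c=arm.read_camera("wrist"); im=cv2.resize(c["color"],None,fx=1.5,fy=1.5)
cv2.imwrite("pics/sm2.png",im)
go((459.5,-106.5,-2),90)
E
```

```text
t 12.2 pos [ 457.3 -106.    -2.6] Yang 89.99 tilt [ 0.001 -0.001 -1.   ] slide [-0.0044 -0.001  -0.0012] turnz -0.0001 q6 -0.41 F [-1.2 -2.6  6.8]
```

View pics/sm2.png

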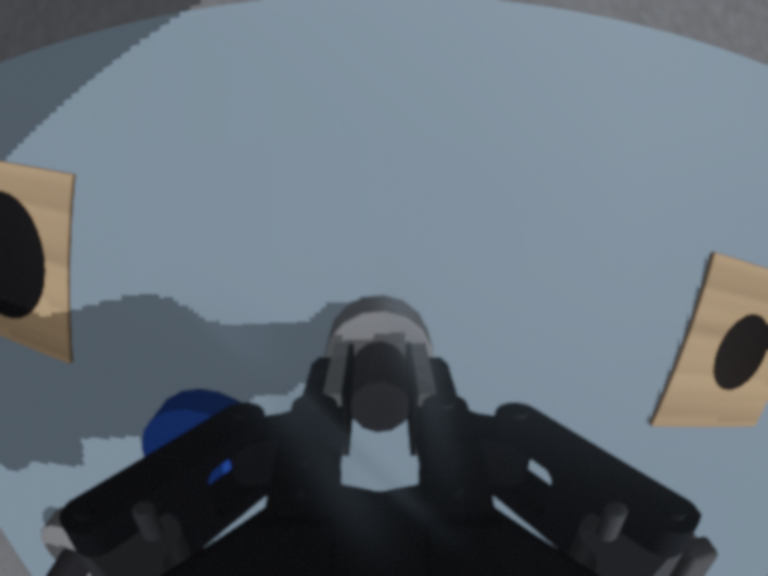

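jog_arm(
  slide=[
    [0,0,-0.04],
    [0,0.05,-0.12],
    [-0.026,0.15,-0.12],
    [-0.026,0.25,-0.12],
    [-0.026,0.35,-0.12],
    [-0.026,0.399,-0.12],
    [-0.026,0.399,-0.1],
    [-0.026,0.399,-0.04],
    [-0.026,0.399,-0.018],
    [-0.026,0.399,-0.018],
  ],
  turn=[
    [0,0,0],
    [0,0,0],
    [0,0,0],
    [0,0,0],
    [0,0,0],
    [0,0,0],
    [0,0,0],
    [0,0,0],
    [0,0,0],
    [0,0,0],
  ],
  claw=[1,1,1,1,1,1,1,1,1,1],
)

```text
time: 13.2
eef_pos: [468.3, 93.4, 4.2]
tcp_rot: [-0.002, 0.0, 1.0, -0.0]
contact_force: [-0.0, -1.0, -2.7]
opening: 18.1
```

```bash
python3 - <<'E'
from h import *
c=arm.read_camera("wrist"); im=cv2.resize(c["color"],None,fx=1.5,fy=1.5)
cv2.imwrite("pics/sm3.png",im)
go((470.2,93.6,2.4),90)
E
```

```text
t 13.25 pos [469.3  93.4   5.4] Yang 89.95 tilt [-0.002 -0.    -1.   ] slide [-0.0018  0.0005  0.0061] turnz -0.0005 q6 0.02 F [ 0.7 -0.1 -2.9]
```

View pics/sm3.png

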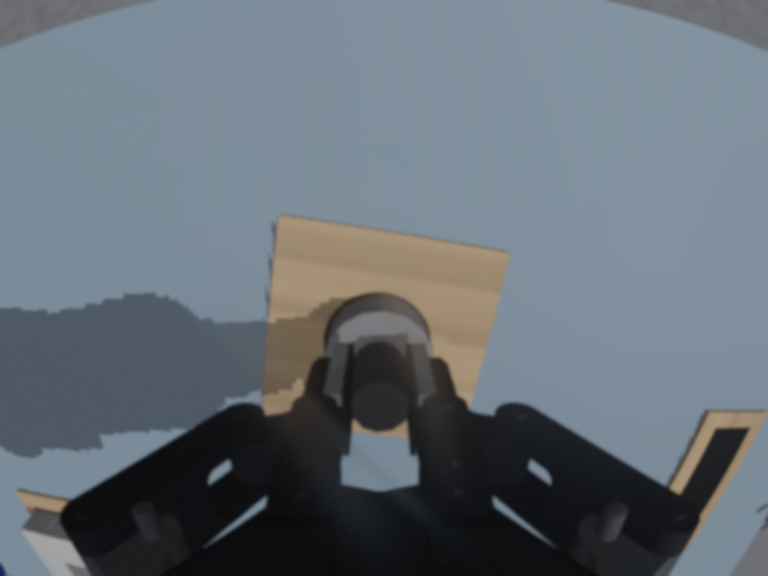

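jog_arm(
  slide=[
    [-0.002,0,0.004],
    [-0.002,0,0.007],
    [-0.002,0,0.008],
  ],
  turn=[
    [0,0,0],
    [0,0,0],
    [0,0,0],
  ],
  claw=[1,1,1],
)

```text
time: 13.55
eef_pos: [471.4, 93.6, 2.5]
tcp_rot: [0.001, 0.0, 1.0, -0.0]
contact_force: [-0.6, 0.0, -3.6]
opening: 18.0
```

jog_arm(
  slide=[
    [0.001,0,0.003],
    [0.001,0,0.004],
    [0.001,0,0.004],
  ],
  turn=[
    [0,0,0],
    [0,0,0],
    [0,0,0],
  ],
  claw=[1,1,1],
)

```text
time: 13.85
eef_pos: [471.3, 93.6, 1.4]
tcp_rot: [0.001, 0.0, 1.0, -0.0]
contact_force: [-2.7, -2.1, 11.5]
opening: 17.7
```

Contact. Release and rise.

jog_arm(
  slide=[
    [0,0,-0.002],
    [0,0,-0.002],
    [0,0,-0.002],
    [0,0,-0.002],
    [0,0,-0.002],
    [0,0,-0.05],
    [0,0,-0.15],
    [0,0,-0.25],
    [0,0,-0.3],
    [0,0,-0.3],
    [0,0,-0.3],
  ],
  turn=[
    [0,0,0],
    [0,0,0],
    [0,0,0],
    [0,0,0],
    [0,0,0],
    [0,0,0],
    [0,0,0],
    [0,0,0],
    [0,0,0],
    [0,0,0],
    [0,0,0],
  ],
  claw=[0.3,0,-0.5,-1,-1,-1,-1,-1,-1,-1,-1],
)

```text
time: 14.95
eef_pos: [470.5, 93.9, 149.8]
tcp_rot: [0.0, 0.0, 1.0, 0.0]
contact_force: [-1.1, 0.0, -0.4]
opening: 85.4
```

```bash
python3 - <<'E'
from h import *
c=arm.read_camera("wrist"); im=cv2.resize(c["color"],None,fx=1.5,fy=1.5)
go((656,86,150),86)
o=(655.5,85)
cv2.imwrite("pics/st0.png",im)
E
```

```text
t 15.0 pos [469.9  93.8 149. ] Yang 89.99 tilt [-0.001  0.    -1.   ] slide [-0.3721 -0.0156 -0.0024] turnz 0.0444 q6 0.02 F [0.1 0.2 0.4]
```

View pics/st0.png

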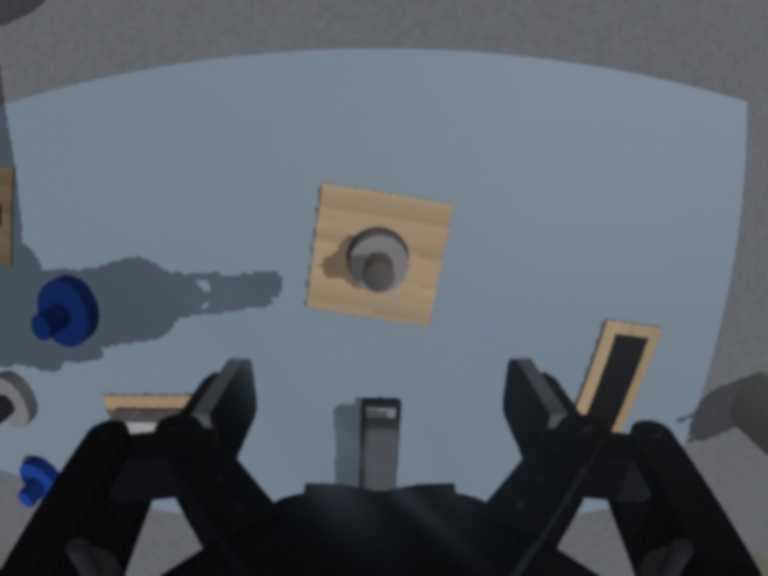

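jog_arm(
  slide=[
    [-0.372,-0.016,0],
    [-0.372,-0.016,0],
    [-0.372,-0.016,0],
    [-0.372,-0.016,0],
    [-0.372,-0.016,0],
    [-0.372,-0.016,0],
    [-0.372,-0.016,0],
  ],
  turn=[
    [0,0,0.044],
    [0,0,0.044],
    [0,0,0.044],
    [0,0,0.044],
    [0,0,0.044],
    [0,0,0.044],
    [0,0,0.044],
  ],
  claw=[-1,-1,-1,-1,-1,-1,-1],
)

```text
time: 15.7
eef_pos: [655.3, 86.0, 148.8]
tcp_rot: [-0.001, 0.035, 0.999, -0.0]
contact_force: [0.6, -0.5, -0.3]
opening: 85.5
```

```bash
python3 - <<'E'
from h import *
c=arm.read_camera("wrist"); im=cv2.resize(c["color"],None,fx=1.5,fy=1.5)
go((656,86,0),86)
o=(655.5,86)
ov(c,shape(o,-4,box(124,28),44),True,im); ov(c,shape(o,-4,box(130,34),0),True,im,(0,255,0))
cv2.imwrite("pics/st1.png",im)
E
```

```text
t 15.75 pos [655.3  86.  149.5] Yang 86.05 tilt [-0.001  0.    -1.   ] slide [-1.70e-03  2.00e-04  2.99e-01] turnz 0.0005 q6 0.07 F [-1.   0.8  0.6]
```

View pics/st1.png

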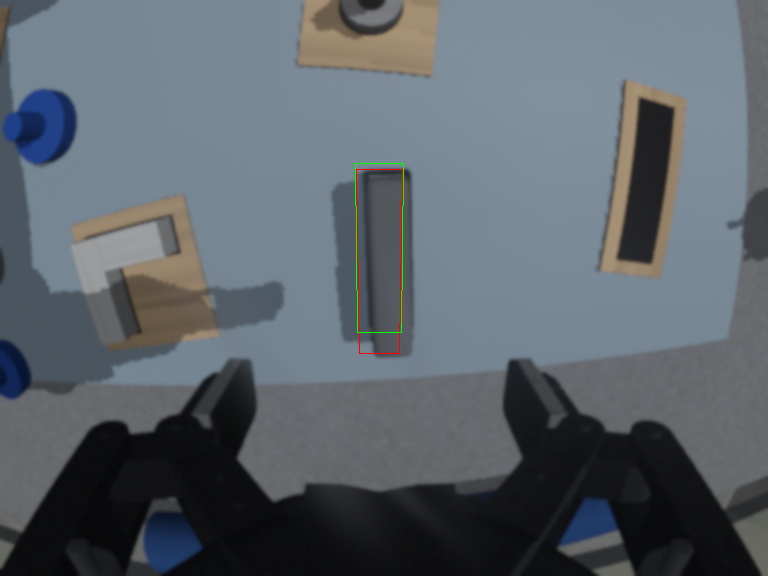

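```bash
python3 - <<'E'
from h import *
c=arm.read_camera("wrist"); c2=arm.read_camera("top")
im=cv2.resize(c["color"],None,fx=1.5,fy=1.5,interpolation=cv2.INTER_CUBIC)
def draw(o,yaw,name):
    big=cv2.resize(c["color"][95:250,210:310],None,fx=6,fy=6,interpolation=cv2.INTER_CUBIC)
    for sz,z,k in ((box(124,28),44,(0,0,255)),(box(130,34),0,(0,255,0)),(box(124,28),22,(255,255,0))):
        uv=(project(c,shape(o,yaw,sz,z),True)-[210,95]+.5)*6
        cv2.polylines(big,[np.round(uv).astype(int).reshape(-1,1,2)],True,k,1)
    big=cv2.resize(big,None,fx=.62,fy=.62)
    t=np.load("top0.npy"); t=cv2.resize(t[145:215,200:270],None,fx=8,fy=8,interpolation=cv2.INTER_CUBIC)
    for sz,z,k in ((box(124,28),44,(0,0,255)),(box(130,34),0,(0,255,0))):
        uv=(project(c2,shape(o,yaw,sz,z))-[200,145]+.5)*8
        cv2.polylines(t,[np.round(uv).astype(int).reshape(-1,1,2)],True,k,1)
    h=min(big.shape[0],t.shape[0]); t=cv2.resize(t,(400,400)); t=cv2.copyMakeBorder(t,0,big.shape[0]-400,0,0,0); cv2.imwrite(name,np.hstack([big,t]))
draw((656,92),-2.5,"pics/st2.png")
E
```

```text
(no output)
```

View pics/st2.png

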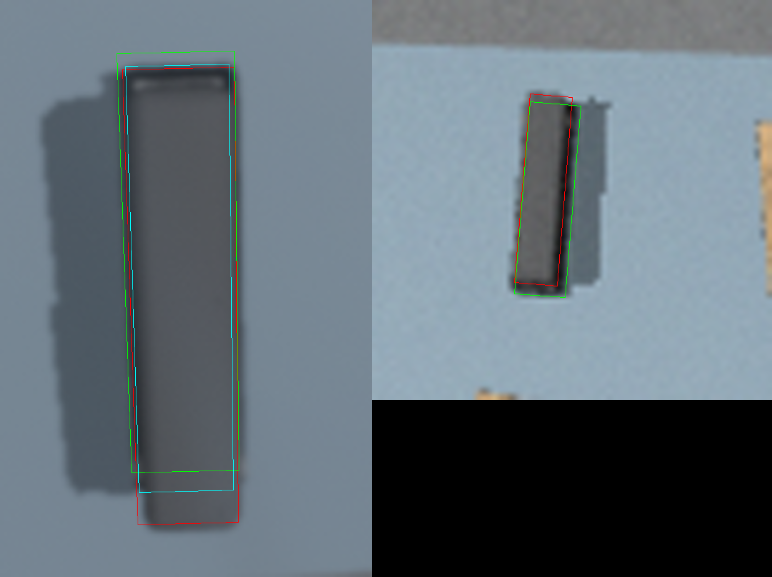

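jog_arm(
  slide=[
    [-0.003,0.013,0.1],
    [-0.003,0.013,0.2],
    [-0.003,0.013,0.28],
    [-0.003,0.013,0.3],
    [-0.003,0.013,0.315],
    [-0.003,0.013,0.323],
    [-0.003,0.013,0.323],
    [-0.003,0.013,0.323],
    [-0.003,0.013,0.323],
    [-0.003,0.013,0.323],
    [-0.003,0.013,0.323],
    [-0.003,0.013,0.323],
    [-0.003,0.013,0.323],
  ],
  turn=[
    [0,0,-0.017],
    [0,0,-0.017],
    [0,0,-0.017],
    [0,0,-0.017],
    [0,0,-0.017],
    [0,0,-0.017],
    [0,0,-0.017],
    [0,0,-0.017],
    [0,0,-0.017],
    [0,0,-0.017],
    [0,0,-0.017],
    [0,0,-0.017],
    [0,0,-0.017],
  ],
  claw=[-1,-1,-1,-1,-1,-1,-1,0,0.3,1,1,1,1],
)

```text
time: 17.15
eef_pos: [658.7, 92.3, -10.9]
tcp_rot: [0.0, 0.021, 1.0, 0.0]
contact_force: [-1.0, 1.5, 6.1]
opening: 27.1
```

```bash
python3 - <<'E'
from h import *
c=arm.read_camera("wrist"); im=cv2.resize(c["color"],None,fx=1.5,fy=1.5)
cv2.imwrite("pics/st3.png",im)
go((605.3+1,307,80),81.1)
E
```

```text
t 17.2 pos [658.7  92.3 -10.9] Yang 87.58 tilt [ 0.001  0.    -1.   ] slide [ 0.1228  0.4245 -0.1819] turnz 0.0719 q6 0.06 F [-0.5  1.7  5.3]
```

View pics/st3.png

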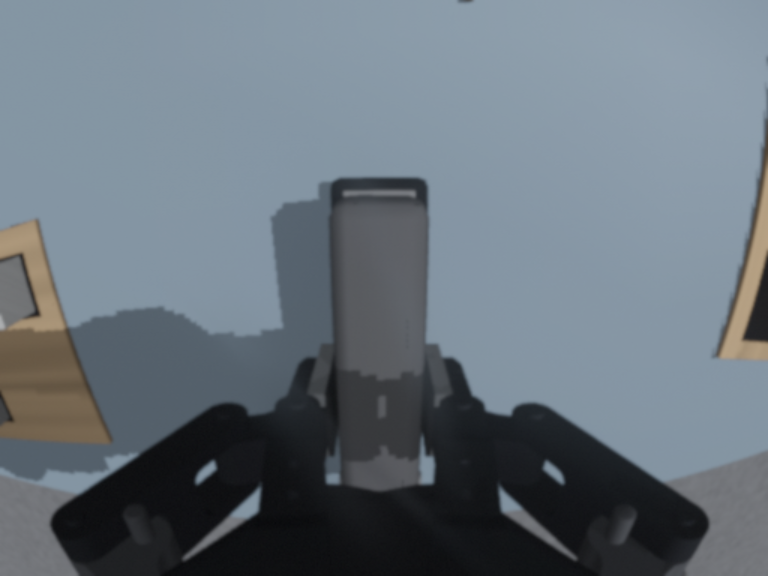

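jog_arm(
  slide=[
    [0,0,-0.04],
    [0,0,-0.1],
    [0.03,0.1,-0.14],
    [0.06,0.2,-0.14],
    [0.09,0.3,-0.14],
    [0.119,0.4,-0.14],
    [0.119,0.425,-0.14],
    [0.119,0.425,-0.1],
    [0.119,0.425,-0.05],
    [0.119,0.425,-0.018],
    [0.119,0.425,-0.018],
  ],
  turn=[
    [0,0,0],
    [0,0,0],
    [0,0,0.04],
    [0,0,0.072],
    [0,0,0.072],
    [0,0,0.072],
    [0,0,0.072],
    [0,0,0.072],
    [0,0,0.072],
    [0,0,0.072],
    [0,0,0.072],
  ],
  claw=[1,1,1,1,1,1,1,1,1,1,1],
)

```text
time: 18.3
eef_pos: [606.5, 306.8, -5.0]
tcp_rot: [-0.002, 0.078, 0.997, -0.001]
contact_force: [-0.1, -1.0, -3.2]
opening: 27.2
```

```bash
python3 - <<'E'
from h import *
c=arm.read_camera("wrist"); im=cv2.resize(c["color"],None,fx=1.5,fy=1.5)
cv2.imwrite("pics/st4.png",im)
go((608,307.1,-7),81.1)
E
```

```text
t 18.35 pos [607.1 306.8  -3.7] Yang 81.09 tilt [-0.003 -0.001 -1.   ] slide [-0.0016  0.0009  0.0066] turnz -0.0001 q6 0.5 F [ 0.   0.1 -3.2]
```

View pics/st4.png

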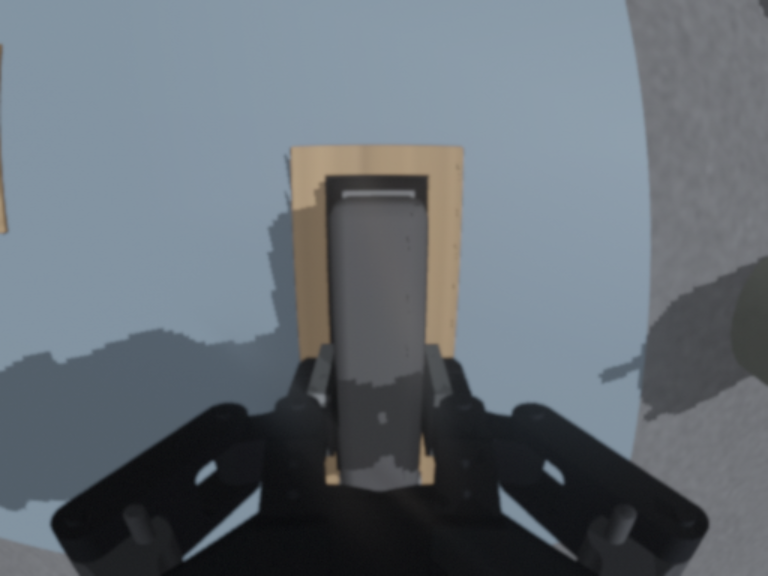

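jog_arm(
  slide=[
    [0,0,0.004],
    [0,0,0.007],
    [0,0,0.009],
    [0,0,0.009],
  ],
  turn=[
    [0,0,0],
    [0,0,0],
    [0,0,0],
    [0,0,0],
  ],
  claw=[1,1,1,1],
)

```text
time: 18.75
eef_pos: [608.1, 307.0, -6.7]
tcp_rot: [0.0, 0.078, 0.997, 0.0]
contact_force: [-0.6, -0.0, -3.0]
opening: 26.9
```

jog_arm(
  slide=[
    [0,0,0.002],
    [0,0,0.003],
    [0,0,0.003],
  ],
  turn=[
    [0,0,0],
    [0,0,0],
    [0,0,0],
  ],
  claw=[1,1,1],
)

```text
time: 19.05
eef_pos: [608.2, 307.0, -7.1]
tcp_rot: [0.001, 0.078, 0.997, 0.0]
contact_force: [-2.2, -1.4, 7.6]
opening: 26.9
```

jog_arm(
  slide=[
    [0,0,-0.001],
    [0,0,-0.001],
    [0,0,-0.001],
    [0,0,-0.001],
    [0,0,-0.001],
    [0,0,-0.05],
    [0,0,-0.15],
    [0,0,-0.25],
    [0,0,-0.35],
    [0,0,-0.35],
    [0,0,-0.35],
  ],
  turn=[
    [0,0,0],
    [0,0,0],
    [0,0,0],
    [0,0,0],
    [0,0,0],
    [0,0,0],
    [0,0,0],
    [0,0,0],
    [0,0,0],
    [0,0,0],
    [0,0,0],
  ],
  claw=[0.1,-0.2,-0.5,-1,-1,-1,-1,-1,-1,-1,-1],
)

```text
time: 20.15
eef_pos: [608.6, 307.3, 168.0]
tcp_rot: [0.001, 0.078, 0.997, 0.001]
contact_force: [-1.7, -0.5, -1.0]
opening: 85.2
```

```bash
python3 - <<'E'
from h import *
c=arm.read_camera("wrist"); im=cv2.resize(c["color"],None,fx=1.5,fy=1.5)
cv2.imwrite("pics/st5.png",im)
go((623,-308,150),90)
go((623,0,165),90)
E
```

```text
t 20.2 pos [607.9 307.  166.3] Yang 81.08 tilt [-0. -0. -1.] slide [-0.2205 -1.2104  0.0325] turnz -0.0991 q6 0.5 F [-0.2 -0.   0.5]
t 20.2 pos [607.9 307.  166.3] Yang 81.08 tilt [-0. -0. -1.] slide [-0.1251 -0.6019  0.0025] turnz -0.0991 q6 0.5 F [-0.2 -0.   0.5]
```

View pics/st5.png

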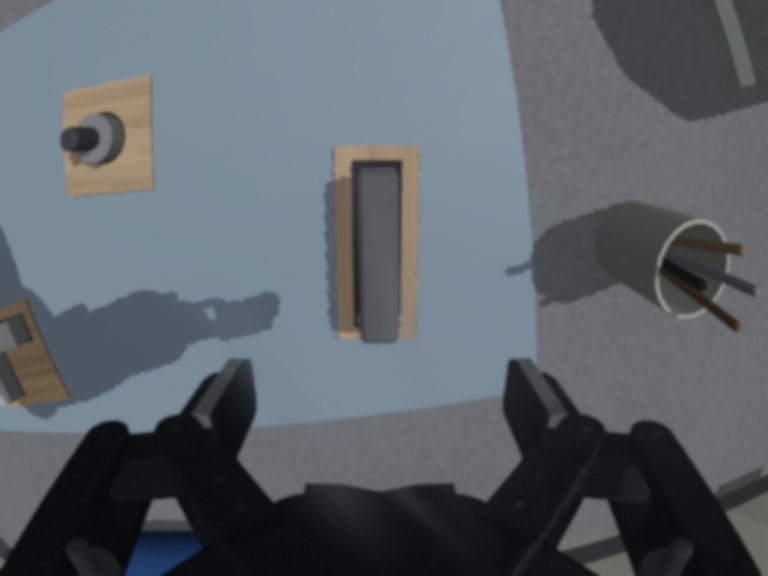

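jog_arm(
  slide=[
    [-0.125,-0.602,0],
    [-0.125,-0.602,0],
    [-0.125,-0.602,0],
    [-0.125,-0.602,0],
    [-0.125,-0.602,0],
    [-0.125,-0.602,0],
    [-0.125,-0.602,0],
    [-0.125,-0.602,0],
    [-0.125,-0.602,0],
  ],
  turn=[
    [0,0,-0.099],
    [0,0,-0.099],
    [0,0,-0.099],
    [0,0,-0.099],
    [0,0,-0.099],
    [0,0,-0.099],
    [0,0,-0.099],
    [0,0,-0.099],
    [0,0,-0.099],
  ],
  claw=[-1,-1,-1,-1,-1,-1,-1,-1,-1],
)

```text
time: 21.1
eef_pos: [622.6, 0.7, 165.4]
tcp_rot: [-0.001, 0.0, 1.0, 0.0]
contact_force: [-0.2, 0.3, 0.4]
opening: 85.2
```

jog_arm(
  slide=[
    [0,-0.616,0],
    [0,-0.616,0],
    [0,-0.616,0],
    [0,-0.616,0],
    [0,-0.616,0],
    [0,-0.616,0],
    [0,-0.616,0.06],
    [0,-0.616,0.06],
    [0,-0.616,0.06],
  ],
  turn=[
    [0,0,0],
    [0,0,0],
    [0,0,0],
    [0,0,0],
    [0,0,0],
    [0,0,0],
    [0,0,0],
    [0,0,0],
    [0,0,0],
  ],
  claw=[-1,-1,-1,-1,-1,-1,-1,-1,-1],
)

```text
time: 22.0
eef_pos: [623.2, -305.8, 136.0]
tcp_rot: [-0.001, -0.001, 1.0, 0.001]
contact_force: [0.3, 0.6, 0.5]
opening: 85.7
```

```bash
python3 - <<'E'
from h import *
c=arm.read_camera("wrist"); im=cv2.resize(c["color"],None,fx=1.5,fy=1.5)
go((624,-308,0),90)
o=(623,-308)
for z,r,k in ((20,32,(0,0,255)),(0,32,(0,255,0)),(52,12,(0,255,255))): ov(c,shape(o,0,circ(r),z),True,im,k)
cv2.imwrite("pics/bg1.png",im)
E
```

```text
t 22.05 pos [ 623.7 -305.8  137.2] Yang 90.13 tilt [-0.     0.001 -1.   ] slide [-0.0006 -0.0046  0.2743] turnz 0.0014 q6 -0.58 F [ 0.2 -0.3  0.5]
```

View pics/bg1.png

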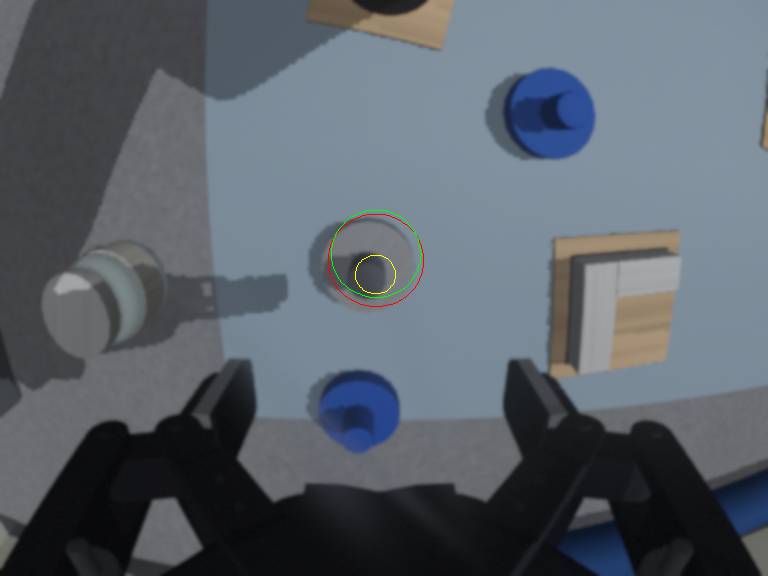

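jog_arm(
  slide=[
    [-0.002,-0.009,0.1],
    [-0.002,-0.009,0.19],
    [-0.002,-0.009,0.24],
    [-0.002,-0.009,0.265],
    [-0.002,-0.009,0.277],
    [-0.002,-0.009,0.277],
    [-0.002,-0.009,0.277],
    [-0.002,-0.009,0.277],
    [-0.002,-0.009,0.277],
    [-0.002,-0.009,0.277],
    [-0.002,-0.009,0.277],
    [-0.002,-0.009,0.277],
  ],
  turn=[
    [0,0,0],
    [0,0,0],
    [0,0,0],
    [0,0,0],
    [0,0,0],
    [0,0,0],
    [0,0,0],
    [0,0,0],
    [0,0,0],
    [0,0,0],
    [0,0,0],
    [0,0,0],
  ],
  claw=[-1,-1,-1,-1,-1,-1,0,0.3,1,1,1,1],
)

```text
time: 23.25
eef_pos: [624.5, -313.3, -1.1]
tcp_rot: [0.001, 0.0, 1.0, -0.001]
contact_force: [-0.7, -1.7, 6.5]
opening: 22.2
```

```bash
python3 - <<'E'
from h import *
c=arm.read_camera("wrist"); im=cv2.resize(c["color"],None,fx=1.5,fy=1.5)
cv2.imwrite("pics/bg2.png",im)
s=arm.read_state()["eef_pos"]
go((417.2+s[0]-623.2,-297.5,6),90)
E
```

```text
t 23.3 pos [ 624.4 -313.3   -1.1] Yang 89.97 tilt [ 0.001 -0.001 -1.   ] slide [ 0.412   0.0313 -0.0148] turnz -0.0003 q6 -0.58 F [ 0.1 -2.1  5.9]
```

View pics/bg2.png

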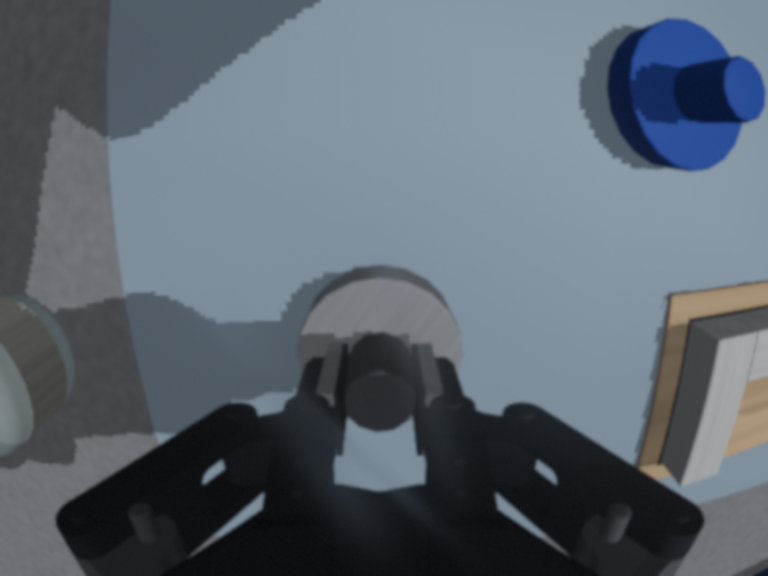

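jog_arm(
  slide=[
    [0,0,-0.04],
    [0,0,-0.1],
    [0.1,0,-0.14],
    [0.2,0.01,-0.14],
    [0.3,0.02,-0.14],
    [0.4,0.031,-0.14],
    [0.412,0.031,-0.14],
    [0.412,0.031,-0.1],
    [0.412,0.031,-0.05],
    [0.412,0.031,-0.018],
    [0.412,0.031,-0.018],
  ],
  turn=[
    [0,0,0],
    [0,0,0],
    [0,0,0],
    [0,0,0],
    [0,0,0],
    [0,0,0],
    [0,0,0],
    [0,0,0],
    [0,0,0],
    [0,0,0],
    [0,0,0],
  ],
  claw=[1,1,1,1,1,1,1,1,1,1,1],
)

```text
time: 24.4
eef_pos: [417.2, -296.0, 5.0]
tcp_rot: [-0.001, 0.0, 1.0, 0.001]
contact_force: [0.5, 0.5, -6.0]
opening: 22.0
```

```bash
python3 - <<'E'
from h import *
c=arm.read_camera("wrist"); im=cv2.resize(c["color"],None,fx=1.5,fy=1.5)
cv2.imwrite("pics/bg3.png",im)
go((418.4,-297.5,3),90)
E
```

```text
t 24.45 pos [ 417.5 -296.3    6. ] Yang 89.99 tilt [-0.002  0.002 -1.   ] slide [-0.0019 -0.0024  0.0061] turnz -0.0001 q6 -0.78 F [-0.4  0.4 -5.6]
```

View pics/bg3.png

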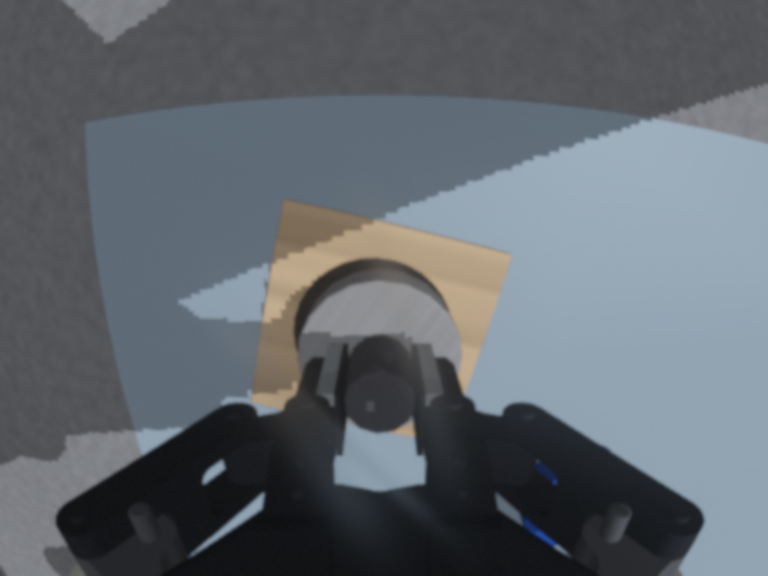

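jog_arm(
  slide=[
    [-0.001,-0.005,0.004],
    [-0.001,-0.005,0.007],
    [-0.001,-0.005,0.01],
    [-0.001,-0.005,0.01],
  ],
  turn=[
    [0,0,0],
    [0,0,0],
    [0,0,0],
    [0,0,0],
  ],
  claw=[1,1,1,1],
)

```text
time: 24.85
eef_pos: [419.7, -300.2, 3.2]
tcp_rot: [0.001, -0.0, 1.0, -0.001]
contact_force: [0.4, 0.1, 4.5]
opening: 21.9
```

jog_arm(
  slide=[
    [0,0,-0.001],
    [0,0,-0.001],
    [0,0,-0.001],
    [0,0,-0.001],
    [0,0,-0.001],
    [0,0,-0.05],
    [0,0,-0.15],
    [0,0,-0.25],
    [0,0,-0.35],
    [0,0,-0.35],
    [0,0,-0.35],
  ],
  turn=[
    [0,0,0],
    [0,0,0],
    [0,0,0],
    [0,0,0],
    [0,0,0],
    [0,0,0],
    [0,0,0],
    [0,0,0],
    [0,0,0],
    [0,0,0],
    [0,0,0],
  ],
  claw=[0.1,-0.2,-0.5,-1,-1,-1,-1,-1,-1,-1,-1],
)

```text
time: 25.95
eef_pos: [419.0, -299.8, 178.0]
tcp_rot: [0.001, 0.0, 1.0, -0.001]
contact_force: [0.2, -0.0, 0.2]
opening: 85.4
```

```bash
python3 - <<'E'
from h import *
c=arm.read_camera("wrist"); im=cv2.resize(c["color"],None,fx=1.5,fy=1.5)
cv2.imwrite("pics/bg4.png",im)
c=arm.read_camera("top")
cv2.imwrite("pics/top9.png",cv2.resize(c["color"][140:290,125:415],None,fx=2.75,fy=2.75,interpolation=cv2.INTER_CUBIC))
go((418.4,-297.5,3),90)
E
```

```text
t 26.05 pos [ 418.1 -299.1  175.9] Yang 89.99 tilt [-0.001  0.001 -1.   ] slide [-0.001   0.0027  0.3458] turnz -0.0001 q6 -0.78 F [ 0.2  0.2 -0.3]
```

View pics/bg4.png

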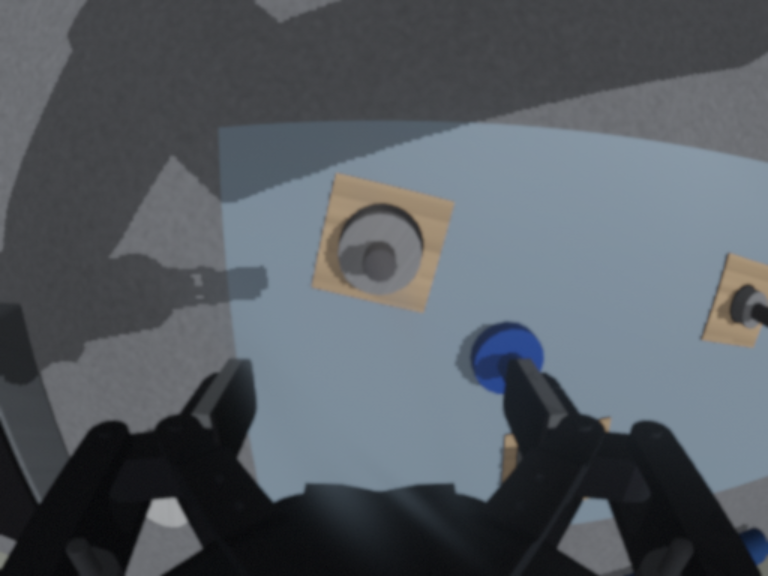

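View pics/top9.png

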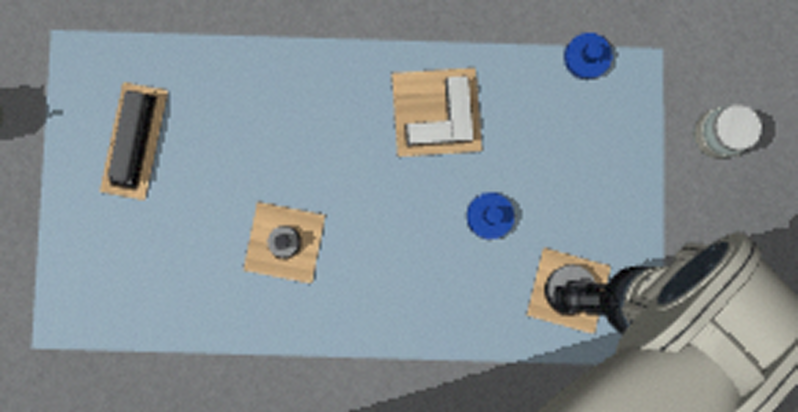

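```bash
python3 - <<'E'
from h import *
c=arm.read_camera("wrist")
p=plane(c,np.array([337,455,425,313])/1.5,np.array([173,202,312,288])/1.5,4,True); print(p.round(1),p.mean(0))
im=cv2.resize(c["color"],None,fx=1.5,fy=1.5); o=p.mean(0)[:2]
for z,r,k in ((24,32,(0,0,255)),(4,32,(0,255,0)),(56,12,(0,255,255))): ov(c,shape(o,0,circ(r),z),True,im,k)
cv2.imwrite("pics/bg5.png",cv2.resize(im[150:330,270:490],None,fx=3,fy=3))
E
```

```text
[[ 361.7 -331.2    4. ]
 [ 384.  -239.6    4. ]
 [ 475.2 -260.9    4. ]
 [ 454.3 -352.9    4. ]] [ 418.82672121 -296.1184538     4.        ]
```

View pics/bg5.png

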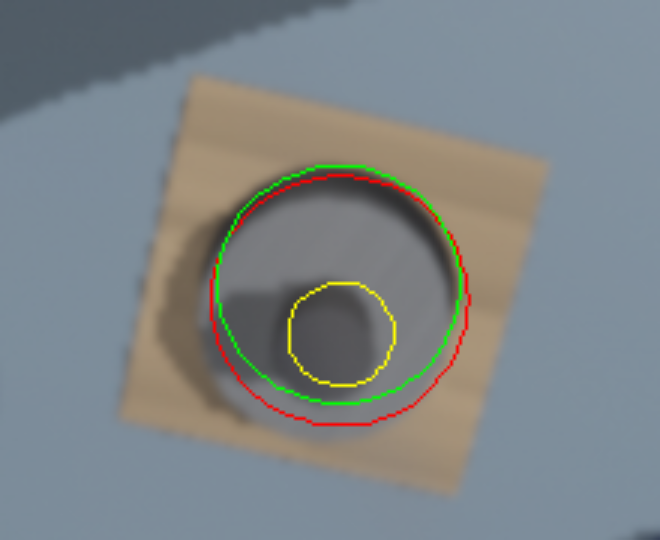

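jog_arm(
  slide=[
    [0,0.55,0],
    [0,0.55,0],
    [0,0.55,0],
    [0,0.55,0],
    [0,0.55,0],
    [0,0.55,0],
    [0,0.55,0],
  ],
  turn=[
    [0,0,0],
    [0,0,0],
    [0,0,0],
    [0,0,0],
    [0,0,0],
    [0,0,0],
    [0,0,0],
  ],
  claw=[-1,-1,-1,-1,-1,-1,-1],
)

```text
time: 26.8
eef_pos: [417.5, -21.6, 176.0]
tcp_rot: [-0.001, -0.002, 1.0, 0.001]
contact_force: [1.1, 0.4, 0.7]
opening: 85.4
```

```bash
python3 - <<'E'
from h import *
c=arm.read_camera("top"); k=2.75
t=cv2.resize(c["color"][140:290,125:415],None,fx=k,fy=k,interpolation=cv2.INTER_CUBIC)
def d(P,col):
    uv=(project(c,P)-[125,140]+.5)*k; cv2.polylines(t,[np.round(uv*8).astype(int).reshape(-1,1,2)],True,col,1,cv2.LINE_AA,3)
d(shape((417.2,-297.5),0,circ(32),24),(0,0,255)); d(shape((471.2,93.7),0,circ(22),24),(0,0,255))
d(shape((605.3,307.1),-8.9,box(124,28),48),(0,0,255)); d(shape((643.9,-128.9),5.65,L,28),(0,0,255))
cv2.imwrite("pics/top10.png",t)
E
```

```text
(no output)
```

View pics/top10.png

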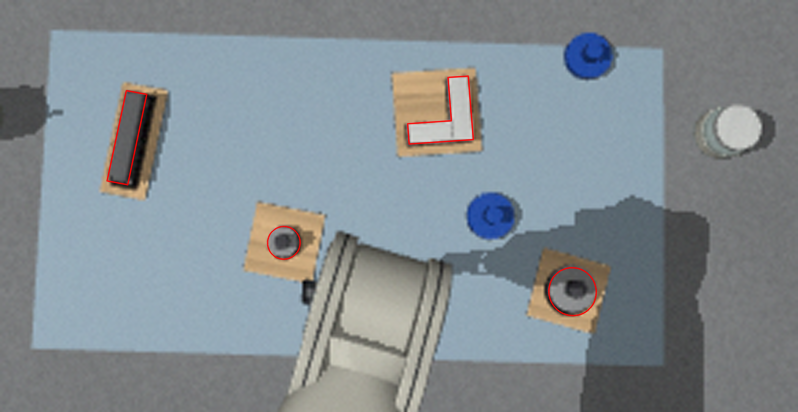

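```bash
python3 -c "
from plant import arm
print(arm.hand_in(), arm.read_state()['time'])"
```

```text
the job is handed in; nothing more can be done
the job is handed in; nothing more can be done
```

All four tools are back upright on their own boards, and the job was handed in at about 27 s of the 112 s allowed. The square went first, then the small weight, the stapler and the big weight. The pen pot, the paste jar and the blue look-alikes were not touched.

- **Final position checks:** In the top-camera overlay all four tools lay on their silhouettes to within about 1–2 mm, and the stapler and square were turned to match. The wrist camera disagreed for the big weight only, putting it about 4 mm off centre. Both readings are inside the 10 mm limit, so I did not move it again.
- **Fingertip height:** My first close on the square missed, with no harm done. The real fingertips sit about 25 mm higher than the reported TCP, so I used that offset for every later grasp.
- **Wrist-camera bias:** The wrist camera also read about 2–3 mm farther in x than the top camera. I aimed each placing by relative measurement to cancel that.
- **Forces:** The highest contact force I read was 11.5 N, and the gripper was clear of everything at hand-in.

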